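# Set up the recipe board and sort full from empty cartons

## Task

Get the worktop ready for cooking: unfold the leg of the recipe board all the way to its stop and stand the board up on it in the middle of the cork mat, its card side facing you (the robot) and square to the mat. The small low cartons all look unopened, so lift each one to feel its weight: put the full ones in the low wooden tray and the empty ones in the grey recycling crate. Leave the spice jars and the tall salt carton standing where they are.

Things in the scene. Friction and masses are not known exactly. Their poses are not given: they have to be found in the camera images.
- board: Recipe board: a wooden panel 150 mm high, 130 mm wide and 12 mm thick, 0.53 kg in all. At the start it lies on its face, its back with the folded leg upwards and its top edge with the handle towards the robot. Origin at the centre of the face; z points out of the back (up while it lies on its face), x from the top edge (x = -75 mm) to the bottom edge (x = +75 mm), y across.
- board_leg (a joint): Hinge of the metal leg (kickstand) on the back, axis across the board at x = -40, z = 16 mm of the board. 0 folded flat on the back, 0.785 rad fully unfolded against its stop. Stiff (0.06 N m), it stays where it is left. The free end of the leg, towards the bottom edge when folded, swings up out of the back.
- leg_lip (a point): Centre of the black block at the free end of the leg, by which it is lifted: 30 mm wide across the board, 14 mm along the leg, 27 mm high (10 to 41 mm above the worktop with the board lying flat), 105 mm from the hinge; it can be pinched from its two sides, which stay upright planes as the leg swings; turn the hand with the leg, or a tight grip lifts the whole board.
- leg_tip (a point): The corner of the leg's free end that rests on the ground when the board stands, 112 mm from the hinge.
- board_edge (a point): Middle of the bottom edge of the panel on its back side (board x = 75, z = 12 mm). When the board stands on an unfolded leg it rests on this edge and on leg_tip, 90 mm farther back, leaning back about 23 degrees.
- board_handle (a joint): Hinge of the swinging carrying handle at the top edge (axis across the board at x = -83, z = 6 mm), light friction (0.016 N m). 0: handle at right angles to the back, straight up while the board lies on its face; 1.57: in line with the panel beyond its top edge; range -0.2 to 2.1. Lifted by the handle, the board swings down about this hinge and hangs upright within about 15 degrees, bottom edge down, 158 mm below the hinge.
- handle_bar (a point): Centre of the handle's cross bar, 12 x 12 mm in section, 84 mm long across the board, 50 mm from the handle's hinge, with free space under it between its two arms. It is at the height of 56 mm while the handle stands up from the lying board. It can be pinched across its 12 mm from above; the board hanging from it then faces as it will stand: its back (leg) to where its bottom edge pointed while it lay.
- mat: Cork mat fixed on the worktop, 150 x 180 x 3 mm (x, y, z); origin at the centre of its underside, x pointing away from the robot apart from its small yaw.
- tray: Low dark wooden tray, fixed, 140 x 195 mm (x, y), rim 22 mm high, walls 5 mm; origin at the centre of its underside. Above it and the crate, beyond x = 0.6 m, hang wall cabinets with their underside 0.6 m above the worktop: carry things low there.
- crate: Grey plastic crate for recycling, fixed, 140 x 195 mm (x, y), rim 30 mm high, walls 4 mm; origin at the centre of its underside. Tray and crate stand side by side behind the mat, either way round.
- tray_liner: Wooden inlay that covers the bottom of the wooden tray, 3 mm thick, its top 8 mm above the worktop; origin at the centre of its underside. Cartons in the tray rest on it.
- crate_liner: Grey plastic inlay that covers the bottom of the grey crate, its top 7 mm above the worktop.
- carton_a: Small closed cardboard carton, 102 x 53 x 60 mm (x, y, z); origin at the centre of its underside. Either full (about 0.45 kg) or empty (about 0.12 kg), which cannot be seen; neither its size nor its print tells. There are at most two full and two empty ones. May be absent. At the start up to three stand on the worktop to the right and up to one on the black glass hob at the left, which is 6 mm higher.
- carton_b: Small closed cardboard carton, 107 x 55 x 52 mm (x, y, z); origin at the centre of its underside. Either full (about 0.45 kg) or empty (about 0.12 kg), which cannot be seen; neither its size nor its print tells. There are at most two full and two empty ones. May be absent. At the start up to three stand on the worktop to the right and up to one on the black glass hob at the left, which is 6 mm higher.
- carton_c: Small closed cardboard carton, 107 x 55 x 52 mm (x, y, z); origin at the centre of its underside. Either full (about 0.45 kg) or empty (about 0.12 kg), which cannot be seen; neither its size nor its print tells. There are at most two full and two empty ones. May be absent. At the start up to three stand on the worktop to the right and up to one on the black glass hob at the left, which is 6 mm higher.
- carton_d: Small closed cardboard carton, 102 x 53 x 60 mm (x, y, z); origin at the centre of its underside. Either full (about 0.45 kg) or empty (about 0.12 kg), which cannot be seen; neither its size nor its print tells. There are at most two full and two empty ones. May be absent. At the start up to three stand on the worktop to the right and up to one on the black glass hob at the left, which is 6 mm higher.
- jar_1: Bystander: spice jar, 42 mm across, 108 mm high, standing behind the work; origin at the centre of its underside.
- jar_2: Bystander: spice jar, 42 mm across, 108 mm high, standing at the front right; origin at the centre of its underside.
- salt: Bystander: upright carton, 46 x 67 x 143 mm, standing at the back left; origin at the centre of its underside.

How it is judged (in metres and radians):
On the way, in this order (a step that is already met when the one before it is completed fails the run):
1. the board's leg is unfolded to its stop (value of joint board_leg above 0.68 rad), for 0.2 s.
2. the board stands on its leg on the cork mat, facing the robot (angle between board's own z axis and vertical between 1.82 and 2.12 rad and value of joint board_leg above 0.68 rad and x of board_edge in the frame of mat between -0.08 and 0.02 m and x of leg_tip in the frame of mat between 0 and 0.08 m and y of board_edge in the frame of mat between -0.04 and 0.04 m and angle between the y axis of board and the y axis of mat, either way round below 0.35 rad and height (world z) of each of board_edge, leg_tip below 0.015 m and linear speed of board below 0.03 m/s), for 0.2 s.
At the end, for the whole second after the job is handed in: Board at rest on edge and leg (within 0.1 rad of its stop), both on the mat (5 mm over at most), leaning 14 to 31 degrees, 4 cm off its middle sideways, square to 0.35 rad, card to the robot. Full cartons at rest in the tray, empty ones in the crate, on their bottoms (told by the weight) (all of step 2 and ((x of carton_a in the frame of tray between -0.07 and 0.07 m and y of carton_a in the frame of tray between -0.098 and 0.098 m and height (world z) of carton_a between -0.01 and 0.09 m) or (x of carton_a in the frame of crate between -0.07 and 0.07 m and y of carton_a in the frame of crate between -0.098 and 0.098 m and height (world z) of carton_a between -0.01 and 0.09 m)) and linear speed of each of carton_a, carton_b, carton_c, carton_d below 0.03 m/s and ((x of carton_b in the frame of tray between -0.07 and 0.07 m and y of carton_b in the frame of tray between -0.098 and 0.098 m and height (world z) of carton_b between -0.01 and 0.09 m) or (x of carton_b in the frame of crate between -0.07 and 0.07 m and y of carton_b in the frame of crate between -0.098 and 0.098 m and height (world z) of carton_b between -0.01 and 0.09 m)) and ((x of carton_c in the frame of tray between -0.07 and 0.07 m and y of carton_c in the frame of tray between -0.098 and 0.098 m and height (world z) of carton_c between -0.01 and 0.09 m) or (x of carton_c in the frame of crate between -0.07 and 0.07 m and y of carton_c in the frame of crate between -0.098 and 0.098 m and height (world z) of carton_c between -0.01 and 0.09 m)) and ((x of carton_d in the frame of tray between -0.07 and 0.07 m and y of carton_d in the frame of tray between -0.098 and 0.098 m and height (world z) of carton_d between -0.01 and 0.09 m) or (x of carton_d in the frame of crate between -0.07 and 0.07 m and y of carton_d in the frame of crate between -0.098 and 0.098 m and height (world z) of carton_d between -0.01 and 0.09 m)) and (contact force between tray_liner and anything else below 0.4 N or contact force between tray_liner and anything else between 3.4 and 4.95 N or contact force between tray_liner and anything else between 7.6 and 9.37 N) and contact force between crate_liner and anything else below 3.4 N); the robot touches nothing.
It fails at once if a bystander (spice jars, salt carton) is shifted by more than 5 cm or knocked over (distance of any of jar_1, jar_2, salt from where it was at the start of the episode above 0.05 m or angle between any of jar_1, jar_2, salt's own z axis and vertical above 0.5 rad).
Of carton_a, carton_b, carton_c, carton_d only 3 to 4 are there at a start; the rules pass over those that are not, and their reading is None.
At some moment in a run one of carton_a, carton_b, carton_c, carton_d may be knocked a few centimetres aside while the robot is not near it.
Once in a run the grip may slacken for a moment while it holds something.
It also fails if it takes over 210 s, if anything falls off the work surface, if the arm or the gripper's body presses on something with over 40 N, if the wrist force passes 120 N, or if a joint passes its speed limit or range.

## Robot

A 6-joint arm with a two-finger parallel gripper is mounted at the origin on a cart in front of the work surface, level with it; the furniture and walls round the work are solid. World frame = base frame: x ahead of the robot, y to its left, z up, the work surface at z = 0. Lengths are in mm, angles in rad, forces in N, time in s.
With the tool pointing down it reaches from about 400 to 925 mm from the base axis. Payload 12.5 kg.
Tool frame: the origin (TCP) lies where the fingers leave the gripper's body, on its centre line; the fingertips stand 78 mm ahead of it and the grasp point (between the pads) lies 59 mm ahead of it (env.nose_length is the distance from the TCP to the fingertips, in mm); z points along the fingers, y is the line along which they close (so a half turn about z gives the same grasp; the last joint's range is limited). The gripper opens to 95 mm and grips with 3 to 60 N. Pads are 20 mm wide; open, the fingers measure 119 mm over their backs; the gripper's body (75 mm by 180 mm) begins 59 mm behind the grasp point.
Start: joints at [-1.351, 0.491, 1.559, -0, 1.092, -0.106], TCP at [200.063, -592.125, 292.261] pointing down, gripper open.
Joint ranges: [-3.1, 3.1], [-0.84, 2.19], [0.05, 2.79], [-1.13, 4.28], [0.06, 2.93], [-2.69, 2.69]. Speed limits (rad/s): [2.22, 2.22, 2.79, 3.14, 3.14, 3.14].

## Interface

Orientations are given as [roll, pitch, yaw] about the fixed x, y, z axes, in that order (R = Rz(yaw) Ry(pitch) Rx(roll)).
In Python, from cell import env gives the robot as it stands. The module is installed in compiled form; this text tells all that it offers.
- The arm moves only by the tool send_rows, never from a script. Its argument "series" is text: rows parted by semicolons, each of 6 numbers parted by spaces: the shift along the tool's x, y, z as a fraction of full scale, then the turn, a rotation vector about the tool's x, y, z as a fraction of full scale. A call has 1 to 5 rows; each row shifts and turns the commanded pose from where the row before left it, along the tool's axes as they then stand; what a row does not reach is not made up. Full scale, the value 1, is 60 mm for a shift and 10 degrees for a turn. A row lasts 1/8 s, in which the tool goes at most 62.5 mm and 10.7 degrees, less where a joint would pass 70% of its speed; a pose out of reach is approached as far as the arm can. A call with a number of a shift or a turn outside -1 to 1 is refused whole. A call with a gripper value outside its range is refused whole. "fingers" is the opening, from 0 (shut) to 1 (fully open), set as the call begins (left out, the last holds). The fingers move at their own pace and stop on an object; the grip force is fixed at half the most. Time passes only in rows, so rows that do not move let the fingers close. It gives the time, the measured TCP pose, the force, the opening and the grip force at its end, in the units of the state.
- env.state(): the state, without advancing time (a new reading comes with each control period).
- env.read_camera(name): name is "side" or "top" or "wrist"; returns a dict with "color" (420x560x3 uint8, red, green, blue), "z_map" (420x560 float32, mm along the optical axis (not along the pixel's ray), 0 where there is no reading), "fovy" (degrees; the focal length in pixels is half the picture's height over the tangent of half this angle, whatever the lens; pixels are square), "cx", "cy" (the principal point, pixels), "R" (3x3) and "t" (3): a world point X has camera coordinates R X + t. Camera axes: x right, y down, z forward; pixel columns grow to the right and rows downward; lengths in mm; the calibration is good to about 2 mm. A picture is of the moment at which its call begins.
- env.job_done(): hands the job in; it is judged then, once.
The state is a dict: "t": time; "joints": joint angles; "qvel": joint speeds; "tau": joint torques, N m; "eef_pos": TCP position; "tcp_rot": TCP orientation; "ft_force": force on the tool from outside, world axes, zero at the start; "moment": the same for the moment, N m; "opening": opening from 0.0 (shut) to 1.0 (fully open); "grip_force": force on a finger pad.
Only numpy, scipy, OpenCV 4.12 (cv2) and the standard library are available. Lean on these libraries where they do the work, as an engineer would, in place of code of your own. Each camera call takes 0.05 s, during which the arm holds its last target. There are 200 camera calls.

## Working session

There is one attempt and no reset: what is moved stays moved. The work goes in short steps, Python scripts to look and compute and a tool call to move; the robot and the scene stay as the last step left them, time stands still between calls to the robot, and variables do not carry over. Pictures are saved under pics/ and viewed, at most 14 in all, crops included, and the job is handed in when it is done.

Besides the shell and the picture viewer there is one more tool, called after "Emit:" by a JSON object that holds its "fn" and its "kwargs", one argument or row to a line. send_rows: Moves the arm, as the interface text tells. Shift numbers are shares of 60 mm and turn numbers shares of 10 degrees, none past 1 either way. Its arguments: {"type":"object","properties":{"series":{"type":"string"},"fingers":{"type":"number"}},"required":["series"]}

```bash
mkdir -p pics
cat > h.py <<'E'
import numpy as np, cv2
from cell import env
from scipy.spatial.transform import Rotation as Ro
def cam(n):
    c=env.read_camera(n); c['f']=210/np.tan(np.radians(c['fovy'])/2); c['R']=np.array(c['R']);c['t']=np.array(c['t']); return c
def save(c,f,box=None,s=1):
    im=c['color'][:,:,::-1]
    if box: im=im[box[1]:box[3],box[0]:box[2]]
    cv2.imwrite('pics/'+f,cv2.resize(im,None,fx=s,fy=s,interpolation=cv2.INTER_CUBIC))
def cloud(c):
    v,u=np.mgrid[0:420,0:560]; z=c['z_map']
    P=np.stack([(u-c['cx'])*z/c['f'],(v-c['cy'])*z/c['f'],z],-1)
    return (P-c['t'])@c['R']
def onplane(c,u,v,z):
    d=c['R'].T@np.array([(u-c['cx'])/c['f'],(v-c['cy'])/c['f'],1]); o=-c['R'].T@c['t']
    return o+d*(z-o[2])/d[2]
def pose():
    s=env.state(); return np.array(s['eef_pos']),Ro.from_euler('xyz',s['tcp_rot'])
E
python3 - <<'E'
from h import *
import pickle
for n in ['top','side']:
    c=cam(n); save(c,n+'0.png',s=1.4); pickle.dump(c,open(n+'0.pkl','wb')); P=cloud(c); print(n,(-c['R'].T@c['t']).round(), c['fovy'],c['cx'],c['cy'],(c['z_map']>0).mean())
print(env.state())
E
```

```text
top [ 434.    6. 1308.] 51.436364739811864 277.26273892483414 207.61827745595477 0.9960119047619047
side [-109.  524. 1385.] 50.00878325365271 278.8366268057429 218.45373966641924 0.9961692176870748
{'t': 0.1, 'joints': array([-1.35059512e+00,  4.91482155e-01,  1.55936846e+00, -4.44367854e-06,
        1.09167550e+00, -1.05619704e-01]), 'qvel': array([-0.00067099, -0.00246284, -0.00217036, -0.00174418, -0.00118805,
        0.00202144]), 'tau': array([ 2.29778918e-03, -6.13622403e+01, -2.58606023e+01,  6.94086682e-02,
        4.70200460e-02, -5.64760296e-05]), 'eef_pos': array([ 200.03547194, -591.99040981,  291.73768818]), 'tcp_rot': array([-3.14066397e+00, -9.44896204e-05,  3.25822922e-01]), 'ft_force': array([-0.18540773,  0.6595383 , -0.01341999]), 'moment': array([ 0.02528761, -0.03223223, -0.06070532]), 'grip_force': 0.0, 'opening': 0.9974822810053747}
```

View pics/top0.png

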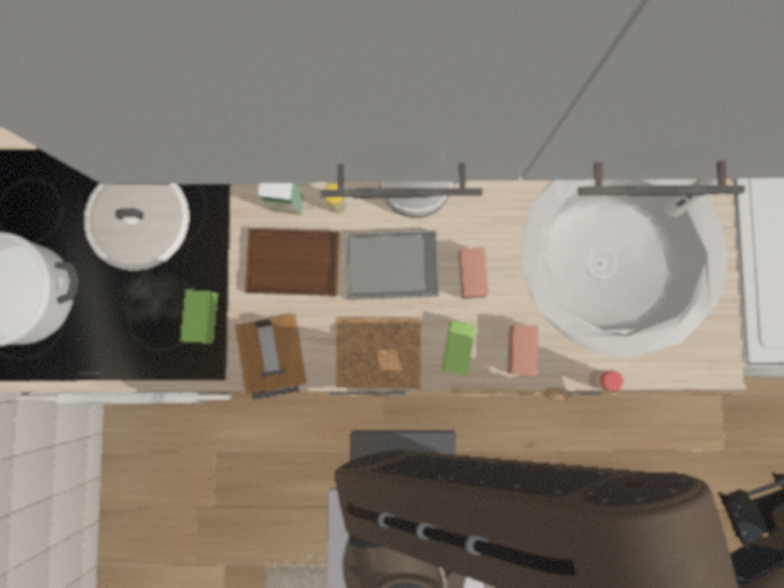

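View pics/side0.png

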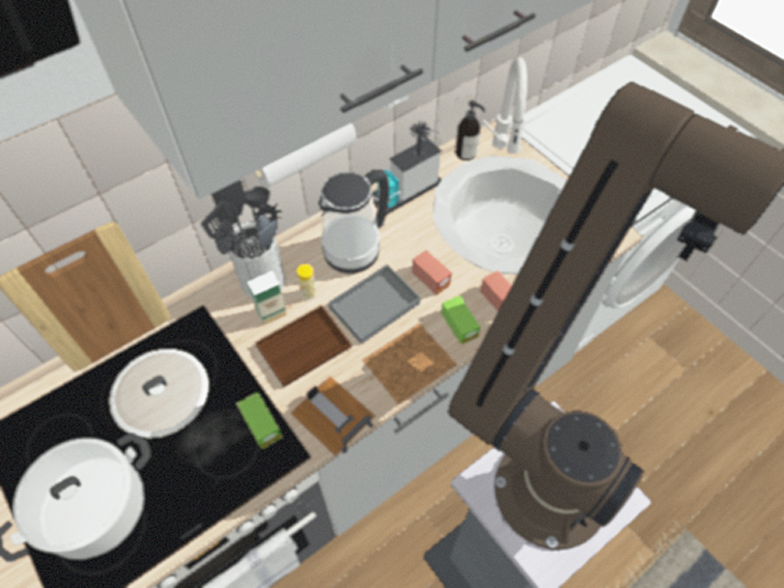

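The top view shows four cartons at (199,316), (473,272), (459,347) and (524,350) in the 1.4x picture. The board is at (270,355), the mat at (378,353), the tray at (292,262), the crate at (391,264) and jar 2 at (612,380). The side view agrees.

```bash
cat > m.py <<'E'
from h import *
import pickle,sys
def meas(c,win,zlo,zhi,name):
    P=cloud(c); x0,y0,x1,y1=[int(w/1.4) for w in win]
    Q=P[y0:y1,x0:x1].reshape(-1,3); Q=Q[(Q[:,2]>zlo)&(Q[:,2]<zhi)]
    if len(Q)<8: print(name,len(Q)); return
    (cx,cy),(w,h),a=cv2.minAreaRect(Q[:,:2].astype(np.float32))
    print(name,'n',len(Q),'c %.0f %.0f size %.0f %.0f ang %.1f z50 %.1f z95 %.1f'%(cx,cy,w,h,a,np.median(Q[:,2]),np.percentile(Q[:,2],95)))
E
python3 - <<'E'
from m import *
c=pickle.load(open('top0.pkl','rb')); s=pickle.load(open('side0.pkl','rb'))
for n,w in dict(hob=(170,275,230,360),redL=(450,235,500,310),green=(435,310,485,385),redR=(502,315,548,385)).items(): meas(c,w,40,80,n)
for n,w in dict(hob=(230,380,290,455),redL=(405,245,460,300),green=(435,290,485,350)).items(): meas(s,w,48,80,'side '+n)
meas(c,(240,225,345,300),14,40,'tray');meas(c,(343,225,445,302),20,40,'crate')
meas(c,(228,305,310,400),6,70,'board');meas(c,(250,315,290,380),14,70,'leg');meas(c,(240,380,310,402),25,70,'handle');meas(c,(330,312,428,393),1,8,'mat')
meas(c,(595,365,630,395),60,120,'jar2');meas(c,(250,175,310,215),80,170,'salt');meas(c,(315,180,350,215),60,130,'jar1')
for n,p in dict(mat=[(336,319),(420,319),(420,388),(336,388)]).items():
    for u,v in p: print(n,onplane(c,u/1.4,v/1.4,3)[:2].round())
im=c['color'][210:295,155:325,::-1]
cv2.imwrite('pics/c1.png',cv2.resize(im,None,fx=4.7,fy=4.7,interpolation=cv2.INTER_CUBIC))
E
```

```text
hob n 716 c 511 426 size 53 105 ang 85.5 z50 59.1 z95 63.3
redL n 639 c 599 -148 size 101 51 ang 2.9 z50 60.7 z95 65.3
green n 672 c 443 -116 size 52 105 ang 78.8 z50 53.3 z95 57.5
redR n 677 c 438 -247 size 51 100 ang 86.5 z50 61.1 z95 65.2
side hob n 532 c 512 428 size 51 108 ang 86.1 z50 57.8 z95 61.9
side redL n 363 c 569 -147 size 166 57 ang 3.4 z50 59.2 z95 64.7
side green n 348 c 444 -114 size 53 109 ang 79.1 z50 52.3 z95 56.4
tray n 527 c 629 236 size 196 141 ang 88.2 z50 21.6 z95 26.6
crate n 368 c 620 22 size 141 195 ang 1.9 z50 30.4 z95 35.3
board n 2438 c 442 288 size 197 173 ang 1.3 z50 14.1 z95 56.6
leg n 744 c 446 283 size 133 85 ang 1.2 z50 18.8 z95 42.6
handle n 131 c 353 266 size 12 81 ang 10.0 z50 62.5 z95 67.1
mat n 2993 c 439 54 size 207 167 ang 89.7 z50 4.1 z95 7.3
jar2 n 259 c 378 -406 size 40 41 ang 23.6 z50 107.9 z95 112.7
salt n 411 c 755 248 size 66 41 ang 85.2 z50 141.3 z95 147.1
jar1 n 121 c 752 140 size 41 36 ang 35.3 z50 104.8 z95 112.7
mat [505. 142.]
mat [504. -38.]
mat [358. -36.]
mat [358. 141.]
```

View pics/c1.png

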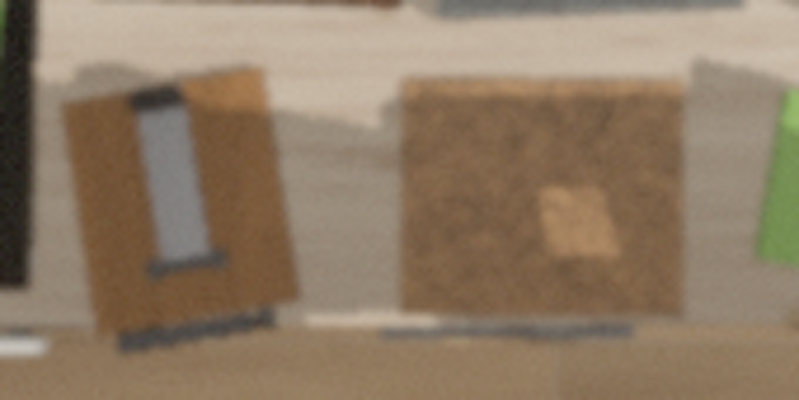

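The crop (4.7x from (155,210)) shows the board yawed about 9°. The leg lip is at (157,99), the leg hinge at (188,262), the handle bar at (195,330), and the mat corners are near (402,80) and (683,314). Next I work out the lip position and plan the first moves.

```bash
cat > plan.py <<'E'
from h import *
def T(yaw_deg,tilt=0): return Ro.from_euler('xyz',[np.pi,0,np.radians(yaw_deg)])*Ro.from_rotvec([0,np.radians(tilt),0])
def plan(*wps,step=54,deg=9,start=None):
    p,R=start or pose()
    for w in wps:
        q=np.array(w[0],float); Q=w[1] if len(w)>1 and w[1] is not None else R; st=w[2] if len(w)>2 else step
        rv=(R.inv()*Q).as_rotvec(); n=int(max(1,np.ceil(np.linalg.norm(q-p)/st),np.ceil(np.degrees(np.linalg.norm(rv))/deg)))
        Rc=R; dr=Ro.from_rotvec(rv/n); out=[]
        for i in range(n):
            out.append(np.r_[Rc.inv().apply((q-p)/n)/60,np.degrees(rv/n)/10]); Rc=Rc*dr
        for i in range(0,n,5): print('; '.join(' '.join('%g'%round(x,3) for x in r) for r in out[i:i+5]).replace('-0 ','0 '))
        print('--'); p,R=q,Q
    return p,R
E
python3 - <<'E'
from plan import *; import pickle
c=pickle.load(open('top0.pkl','rb')); s=pickle.load(open('side0.pkl','rb'))
for n,cc in (('t',c),('s',s)):
    P=cloud(cc).reshape(-1,3)
    k=(P[:,0]>470)&(P[:,0]<530)&(P[:,1]>255)&(P[:,1]<330)&(P[:,2]>33)&(P[:,2]<50); Q=P[k]
    print(n,'lip',k.sum(),Q.mean(0).round(1),cv2.minAreaRect(Q[:,:2].astype(np.float32)))
    k=(P[:,0]>335)&(P[:,0]<375)&(P[:,1]>215)&(P[:,1]<320)&(P[:,2]>50)&(P[:,2]<70); Q=P[k]
    print(n,'bar',k.sum(),Q.mean(0).round(1),cv2.minAreaRect(Q[:,:2].astype(np.float32)) if k.sum()>4 else '')
f=lambda a,b:(155+a/4.7,210+b/4.7)
print('lip',onplane(c,*f(157,99),38),'board',[onplane(c,*f(*p),12)[:2].round() for p in((65,105),(262,68),(298,298),(100,335))])
plan(([430,-250,292],),([500,60,292],T(9.5)),([498,291,220],))
E
```

```text
t lip 51 [495.7 290.7  44.2] ((495.9147033691406, 291.2398376464844), (14.066733360290527, 29.607738494873047), 11.914562225341797)
t bar 126 [352.8 265.9  62.7] ((352.7447509765625, 265.52618408203125), (11.963231086730957, 81.3253173828125), 10.030573844909668)
s lip 42 [495.9 293.8  41.7] ((497.16143798828125, 294.4549865722656), (14.24654769897461, 28.517723083496094), 10.298736572265625)
s bar 113 [353.  269.4  60.2] ((353.7454528808594, 268.48663330078125), (14.848166465759277, 83.41062927246094), 11.769150733947754)
lip [494.19366841 289.54996737  38.        ] board [array([492., 354.]), array([515., 229.]), array([370., 204.]), array([347., 329.])]
0.682 -0.522 0 0 0 0; 0.682 -0.522 0 0 0 0; 0.682 -0.522 0 0 0 0; 0.682 -0.522 0 0 0 0; 0.682 -0.522 0 0 0 0
0.682 -0.522 0 0 0 0; 0.682 -0.522 0 0 0 0; 0.682 -0.522 0 0 0 0
--
0.46 -0.754 0.001 -0.001 0 0.153; 0.44 -0.766 0.001 -0.001 0 0.153; 0.419 -0.777 0.001 -0.001 0 0.153; 0.398 -0.788 0 -0.001 0 0.153; 0.377 -0.798 0 -0.001 0 0.153
0.356 -0.808 0 -0.001 0 0.153
--
0.121 -0.761 0.24 0 0 0; 0.121 -0.761 0.24 0 0 0; 0.121 -0.761 0.24 0 0 0; 0.121 -0.761 0.24 0 0 0; 0.121 -0.761 0.24 0 0 0
--
```

Emit:
{"fn": "send_rows", "kwargs": {
  "series": "0.68 -0.52 0 0 0 0; 0.68 -0.52 0 0 0 0; 0.68 -0.52 0 0 0 0; 0.68 -0.52 0 0 0 0; 0.68 -0.52 0 0 0 0"
}}

```text
t: 0.72
eef_pos: [344.1, -377.6, 292.1]
tcp_rot: [-3.142, 0.0, 0.326]
ft_force: [0.2, 0.1, 0.6]
opening: 1.004
grip_force: 0.0
```

Emit:
{"fn": "send_rows", "kwargs": {
  "series": "0.68 -0.52 0 0 0 0; 0.68 -0.52 0 0 0 0; 0.68 -0.52 0 0 0 0; 0.46 -0.76 0 0 0 0.15; 0.44 -0.77 0 0 0 0.15"
}}

```text
t: 1.35
eef_pos: [452.7, -145.5, 292.0]
tcp_rot: [-3.141, 0.0, 0.272]
ft_force: [0.8, -1.1, -0.2]
opening: 1.003
grip_force: 0.0
```

Emit:
{"fn": "send_rows", "kwargs": {
  "series": "0.42 -0.78 0 0 0 0.15; 0.4 -0.79 0 0 0 0.15; 0.38 -0.8 0 0 0 0.15; 0.36 -0.81 0 0 0 0.15; 0 0 0 0 0 0"
}}

```text
t: 1.98
eef_pos: [499.5, 62.9, 291.9]
tcp_rot: [-3.141, 0.0, 0.173]
ft_force: [1.0, 0.1, 0.5]
opening: 1.0
grip_force: 0.0
```

Emit:
{"fn": "send_rows", "kwargs": {
  "series": "0.12 -0.76 0.24 0 0 0; 0.12 -0.76 0.24 0 0 0; 0.12 -0.76 0.24 0 0 0; 0.12 -0.76 0.24 0 0 0; 0 0 0 0 0 0",
  "fingers": 0.6
}}

```text
t: 2.6
eef_pos: [496.6, 246.1, 233.3]
tcp_rot: [3.141, 0.002, 0.171]
ft_force: [0.2, -0.4, 1.0]
opening: 0.605
grip_force: 0.0
```

Run:
```python
from plan import *
c=cam('wrist'); save(c,'w1.png'); P=cloud(c).reshape(-1,3)
k=(P[:,0]>470)&(P[:,0]<530)&(P[:,1]>255)&(P[:,1]<330)&(P[:,2]>33)&(P[:,2]<52); Q=P[k]
print('lip',k.sum(),Q.mean(0).round(1),cv2.minAreaRect(Q[:,:2].astype(np.float32)) if k.sum()>4 else '')
plan(([496,292,190],T(10)),([496,292,87],None,35))
```

```text
lip 476 [500.1 292.8  42.3] ((499.07806396484375, 293.4648132324219), (13.927409172058105, 30.116594314575195), 9.401086807250977)
0.06 -0.389 0.365 0.002 0.004 -0.012; 0.061 -0.389 0.365 0.002 0.004 -0.012
--
0 0 0.572 0 0 0; 0 0 0.572 0 0 0; 0 0 0.572 0 0 0
--
```

View pics/w1.png

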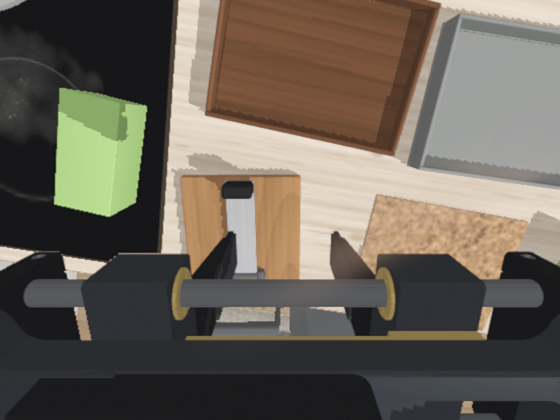

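The wrist view shows the lip at (237,189), which measures about (498,293). I keep the fingertips above the 12 mm panel, so TCP z is 95.

Emit:
{"fn": "send_rows", "kwargs": {
  "series": "0.08 -0.4 0.36 0 0 0; 0.08 -0.4 0.36 0 0 0; 0 0 0.52 0 0 0; 0 0 0.52 0 0 0; 0 0 0 0 0 0"
}}

```text
t: 3.28
eef_pos: [498.4, 292.0, 127.8]
tcp_rot: [3.141, 0.003, 0.167]
ft_force: [0.1, 0.2, -0.0]
opening: 0.602
grip_force: 0.0
```

Run:
```python
from plan import *
plan(([498,293,95],T(9.7),30))
for d in (5,6):
    r=np.array([105,0,-79.]); print(d,(Ro.from_rotvec([0,np.radians(d),0]).apply(r)-r)/60)
```

```text
-0.001 -0.009 0.273 0.003 0.01 -0.006; -0.001 -0.009 0.273 0.003 0.01 -0.006
--
5 [-0.12141434  0.         -0.14751224]
6 [-0.14721583  0.         -0.17571197]
```

Emit:
{"fn": "send_rows", "kwargs": {
  "series": "0 -0.02 0.27 0 0 0; 0 0 0.27 0 0 0; 0 0 0 0 0 0"
}}

```text
t: 3.65
eef_pos: [498.0, 294.6, 95.6]
tcp_rot: [3.141, 0.002, 0.169]
ft_force: [-0.9, -0.6, 0.0]
opening: 0.602
grip_force: 0.0
```

Emit:
{"fn": "send_rows", "kwargs": {
  "series": "0 0 0 0 0 0; 0 0 0 0 0 0; 0 0 0 0 0 0; 0 0 0 0 0 0; 0 0 0 0 0 0",
  "fingers": 0
}}

```text
t: 4.28
eef_pos: [498.4, 294.9, 96.8]
tcp_rot: [3.141, -0.0, 0.169]
ft_force: [1.1, -0.2, 1.0]
opening: 0.315
grip_force: 30.0
```

Emit:
{"fn": "send_rows", "kwargs": {
  "series": "-0.121 0 -0.148 0 0.5 0; -0.121 0 -0.148 0 0.5 0; -0.121 0 -0.148 0 0.5 0; 0 0 0 0 0 0"
}}

```text
t: 4.78
eef_pos: [473.9, 291.0, 121.5]
tcp_rot: [-3.142, -0.261, 0.169]
ft_force: [-1.3, 0.6, -2.0]
opening: 0.315
grip_force: 30.0
```

Emit:
{"fn": "send_rows", "kwargs": {
  "series": "-0.121 0 -0.148 0 0.5 0; -0.121 0 -0.148 0 0.5 0; -0.121 0 -0.148 0 0.5 0; 0 0 0 0 0 0"
}}

```text
t: 5.28
eef_pos: [484.7, 222.5, 156.7]
tcp_rot: [3.082, -0.465, 0.294]
ft_force: [0.2, -0.8, -3.1]
opening: 0.315
grip_force: 30.0
```

Emit:
{"fn": "send_rows", "kwargs": {
  "series": "-0.121 0 -0.148 0 0.5 0; -0.121 0 -0.148 0 0.5 0; -0.085 0 -0.103 0 0.35 0; 0 0 0 0 0 0; 0 0 0 0 0 0"
}}

```text
t: 5.9
eef_pos: [487.5, 216.7, 228.3]
tcp_rot: [3.069, -0.605, 0.339]
ft_force: [0.6, -0.4, -4.9]
opening: 0.314
grip_force: 30.0
```

Run:
```python
from plan import *
print(env.state()['joints'].round(3)); c=cam('side'); save(c,'s1.png',(180,200,360,345),4.4)
```

```text
[ 0.316  0.368  2.139 -1.133  0.066  2.684]
```

View pics/s1.png

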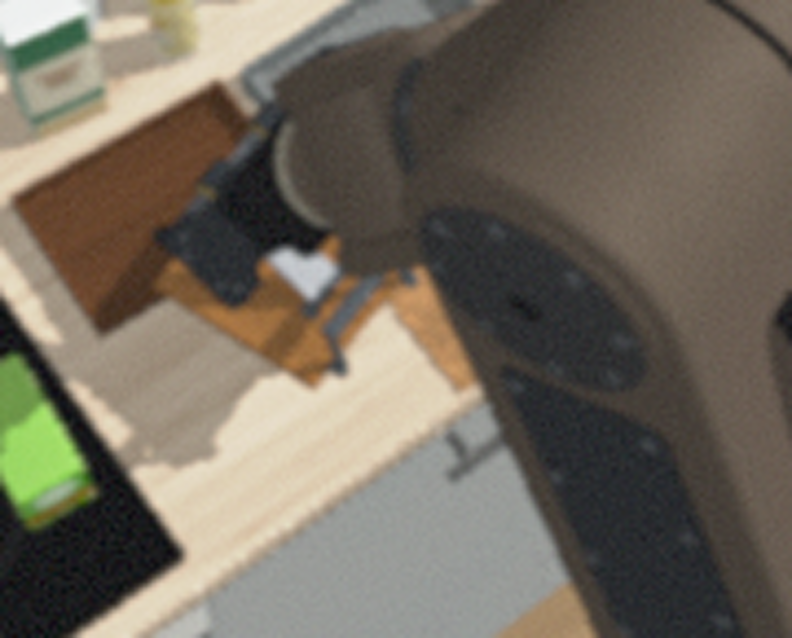

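The side view shows the hand at its wrist limit. Joints 4, 5 and 6 are all at range ends, so it drifted sideways and is holding the board by the lip near (290,270) in the crop. I check the panel tilt from depth to get the leg angle.

Run:
```python
from plan import *
for n in ('side','wrist'):
    c=cam(n)
    if n=='wrist': save(c,'w2.png')
    P=cloud(c); h=cv2.cvtColor(c['color'],cv2.COLOR_RGB2HSV)
    k=(h[...,0]>8)&(h[...,0]<20)&(h[...,1]>120)&(h[...,2]>90)&(P[...,0]>340)&(P[...,0]<640)&(P[...,1]>150)&(P[...,1]<400)&(P[...,2]>4)&(P[...,2]<150)&(c['z_map']>0)
    Q=P[k]; 
    if len(Q)<20: print(n,len(Q)); continue
    m=np.median(Q,0); 
    for _ in range(5):
        u,s,v=np.linalg.svd(Q-Q.mean(0),full_matrices=False); nn=v[2]*np.sign(v[2][2]); d=(Q-Q.mean(0))@nn; Q=Q[abs(d)<max(4,2*np.std(d))]
    print(n,len(Q),Q.mean(0).round(),Q.min(0).round(),Q.max(0).round(),'normal',nn.round(3),'std',np.std(d).round(2))
```

```text
side 652 [524. 252.  54.] [404. 152.   4.] [640. 333. 122.] normal [0.396 0.067 0.916] std 6.93
wrist 5555 [604. 247.  19.] [486. 151.   4.] [640. 335.  91.] normal [ 0.566 -0.017  0.824] std 7.83
```

View pics/w2.png

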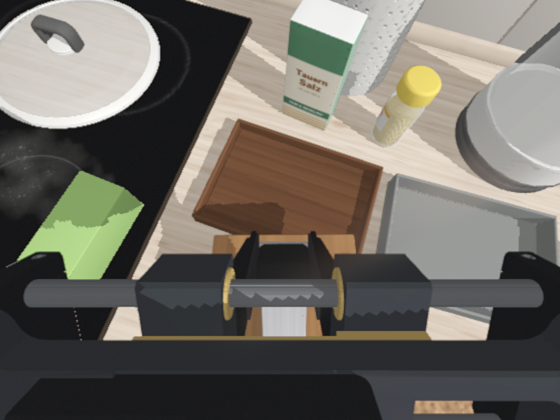

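Wrist view: the lip is firmly pinched at about (285,270) and the board hangs below the hand, so its own weight has probably swung the leg open. To lay it flat I need about 45° of hand tilt, which means flipping the wrist (j4 towards π) with a small cone motion. I check an orientation model first.

```bash
cat >> plan.py <<'E'
def RJ(j): return Ro.from_euler('ZYZYZ',[j[0],j[1]+j[2],j[3],j[4],j[5]+np.pi/2])
def show(out):
    for i in range(0,len(out),5): print('; '.join(' '.join('%g'%round(x,3) for x in r) for r in out[i:i+5]).replace('-0 ','0 '))
def sweep(js,dp=None):
    R=pose()[1]; out=[]
    for n,j in enumerate(js):
        Q=RJ(j); rv=(R.inv()*Q).as_rotvec(degrees=True); out.append(np.r_[np.zeros(3) if dp is None else R.inv().apply(dp[n])/60,rv/10]); R=Q
    show(out)
E
python3 - <<'E'
from plan import *
j=np.array(env.state()['joints']); p,R=pose()
print(np.degrees((R.inv()*RJ(j)).magnitude()), 'z dir',R.apply([0,0,1]).round(3), 'x',R.apply([1,0,0]).round(3))
js=[]
for k in range(1,11):
    q=j.copy(); q[4]=.066+min(k,4)/4*.16; q[3]=j[3]+k*.2; q[5]=j[5]-k*.2; js.append(q)
sweep(js)
c=cam('side'); P=cloud(c); hsv=cv2.cvtColor(c['color'],cv2.COLOR_RGB2HSV)
b=(200,220,275,295); print(P[242:290:6,205:275:6].reshape(-1,3).round().astype(int).tolist()[:0])
k=np.zeros((420,560),bool); k[255:290,215:262]=1
k&=(hsv[...,0]>8)&(hsv[...,0]<20)&(hsv[...,1]>120)&(P[...,2]>20)&(P[...,0]<545); Q=P[k]
u,s,v=np.linalg.svd(Q-Q.mean(0),full_matrices=False); print(len(Q),Q.mean(0).round(),Q.min(0).round(),Q.max(0).round(),v[2].round(3),s.round())
E
```

```text
Traceback (most recent call last):
  File "plan.py", line 14, in RJ
    def RJ(j): return Ro.from_euler('ZYZYZ',[j[0],j[1]+j[2],j[3],j[4],j[5]+np.pi/2])
                      ~~~~~~~~~~~~~^^^^^^^^^^^^^^^^^^^^^^^^^^^^^^^^^^^^^^^^^^^^^^^^^
  File "scipy/spatial/transform/_rotation.pyx", line 1413, in scipy.spatial.transform._rotation.Rotation.from_euler
ValueError: Expected axis specification to be a non-empty string of upto 3 characters, got ZYZYZ
```

```bash
sed -i "s/^def RJ.*/def RJ(j): return Ro.from_euler('ZYZ',[j[0],j[1]+j[2],j[3]])*Ro.from_euler('YZ',[j[4],j[5]+np.pi\/2])/" plan.py
python3 - <<'E'
from plan import *
j=np.array(env.state()['joints']); p,R=pose()
print(np.degrees((R.inv()*RJ(j)).magnitude()), 'z dir',R.apply([0,0,1]).round(3), 'x',R.apply([1,0,0]).round(3))
js=[]
for k in range(1,11):
    q=j.copy(); q[4]=.066+min(k,4)/4*.16; q[3]=j[3]+k*.2; q[5]=j[5]-k*.2; js.append(q)
sweep(js)
c=cam('side'); P=cloud(c); hsv=cv2.cvtColor(c['color'],cv2.COLOR_RGB2HSV)
k=np.zeros((420,560),bool); k[255:290,215:262]=1
k&=(hsv[...,0]>8)&(hsv[...,0]<20)&(hsv[...,1]>120)&(P[...,2]>20)&(P[...,0]<545); Q=P[k]
u,s,v=np.linalg.svd(Q-Q.mean(0),full_matrices=False); print(len(Q),Q.mean(0).round(),Q.min(0).round(),Q.max(0).round(),v[2].round(3),s.round())
E
```

```text
1.9569186958406533e-14 z dir [ 0.559  0.12  -0.82 ] x [0.776 0.273 0.569]
0 0 0 -0.144 -0.205 -0.004; 0 0 0 -0.067 -0.261 -0.009; 0 0 0 0.023 -0.295 -0.015; 0 0 0 0.123 -0.303 -0.024; 0 0 0 0.251 -0.054 -0.029
0 0 0 0.256 -0.003 -0.029; 0 0 0 0.252 0.048 -0.029; 0 0 0 0.237 0.097 -0.029; 0 0 0 0.214 0.142 -0.029; 0 0 0 0.181 0.181 -0.029
466 [462. 244.  93.] [-109.  169.   71.] [ 544.  524. 1385.] [-0.498  0.774 -0.391] [1617.  782.  380.]
```

Emit:
{"fn": "send_rows", "kwargs": {
  "series": "0 0 0 -0.144 -0.205 -0.004; 0 0 0 -0.067 -0.261 -0.009; 0 0 0 0.023 -0.295 -0.015; 0 0 0 0.123 -0.303 -0.024; 0 0 0 0.251 -0.054 -0.029"
}}

```text
t: 6.72
eef_pos: [487.9, 216.9, 228.8]
tcp_rot: [3.107, -0.412, 0.335]
ft_force: [0.3, -0.6, -5.2]
opening: 0.315
grip_force: 30.0
```

Run:
```python
from plan import *
j=np.array(env.state()['joints']); print(j.round(3))
js=[]
for k in range(1,11):
    q=j.copy(); q[4]=.226; q[3]=j[3]+k*.2; q[5]=j[5]-k*.2; js.append(q)
sweep(js)
c=cam('side'); P=cloud(c); hsv=cv2.cvtColor(c['color'],cv2.COLOR_RGB2HSV)
k=np.zeros((420,560),bool); k[255:290,215:262]=1
k&=(c['z_map']>0)&(hsv[...,0]>8)&(hsv[...,0]<20)&(hsv[...,1]>120)&(P[...,2]>20)&(P[...,0]<545); Q=P[k]
u,s,v=np.linalg.svd(Q-Q.mean(0),full_matrices=False); print(len(Q),Q.mean(0).round(),Q.min(0).round(),Q.max(0).round(),v[2].round(3),s.round())
```

```text
[ 0.303  0.371  2.048 -0.071  0.31   1.609]
0 0 0 0.273 0.495 -0.04; 0 0 0 0.248 0.066 -0.029; 0 0 0 0.23 0.114 -0.029; 0 0 0 0.202 0.157 -0.029; 0 0 0 0.167 0.195 -0.029
0 0 0 0.125 0.224 -0.029; 0 0 0 0.078 0.244 -0.029; 0 0 0 0.028 0.255 -0.029; 0 0 0 -0.023 0.255 -0.029; 0 0 0 -0.073 0.246 -0.029
546 [451. 237.  90.] [375. 157.  63.] [515. 296. 249.] [-0.296 -0.074 -0.952] [848. 570. 216.]
```

Emit:
{"fn": "send_rows", "kwargs": {
  "series": "0 0 0 0.273 0.25 -0.04; 0 0 0 0.26 0.2 -0.029; 0 0 0 0.24 0.12 -0.029; 0 0 0 0.21 0.157 -0.029; 0 0 0 0.167 0.195 -0.029"
}}

```text
t: 7.4
eef_pos: [487.5, 216.6, 228.6]
tcp_rot: [-2.99, -0.571, 0.354]
ft_force: [0.3, 1.7, -4.9]
opening: 0.315
grip_force: 30.0
```

Run:
```python
from plan import *
j=np.array(env.state()['joints']); print(j.round(3))
js=[]
n=int(np.ceil((np.pi-j[3])/.2))
for k in range(1,n+1):
    q=j.copy(); q[4]=j[4]+(.25-j[4])*min(1,k/3); q[3]=j[3]+(np.pi-j[3])*k/n; q[5]=j[5]-(np.pi-j[3])*k/n; js.append(q)
sweep(js)
```

```text
[0.211 0.367 2.129 1.171 0.247 0.288]
0 0 0 0.057 0.271 -0.034; 0 0 0 0.003 0.278 -0.035; 0 0 0 -0.052 0.274 -0.035; 0 0 0 -0.109 0.257 -0.035; 0 0 0 -0.157 0.23 -0.035
0 0 0 -0.199 0.195 -0.035; 0 0 0 -0.234 0.152 -0.035; 0 0 0 -0.259 0.104 -0.035; 0 0 0 -0.274 0.051 -0.035; 0 0 0 -0.279 -0.004 -0.035
```

Emit:
{"fn": "send_rows", "kwargs": {
  "series": "0 0 0 0.057 0.271 -0.034; 0 0 0 0.003 0.278 -0.035; 0 0 0 -0.052 0.274 -0.035; 0 0 0 -0.109 0.257 -0.035; 0 0 0 -0.157 0.23 -0.035"
}}

```text
t: 8.02
eef_pos: [487.1, 216.8, 228.3]
tcp_rot: [-3.033, -0.793, 0.349]
ft_force: [-0.1, 0.6, -4.8]
opening: 0.313
grip_force: 30.0
```

```bash
cat > tgt.py <<'E'
from plan import *
import sys
# board hung by lip: lip is held; hand tilt 45 => panel flat (leg at stop)
print(env.state()['joints'].round(3)); p,R=pose(); print(p.round(),R.apply([0,0,1]).round(3))
E
python3 - <<'E'
from tgt import *
plan((p,T(14,45)),deg=4)
E
```

```text
[ 0.222  0.384  2.231  2.462  0.319 -1.008]
[487. 217. 228.] [ 0.628  0.344 -0.698]
0 0 0 -0.349 -0.006 0.141; 0 0 0 -0.349 -0.006 0.141; 0 0 0 -0.349 -0.006 0.141
--
```

Emit:
{"fn": "send_rows", "kwargs": {
  "series": "0 0 0 -0.35 0 0.14; 0 0 0 -0.35 0 0.14; 0 0 0 -0.35 0 0.14; 0 0 0 0 0 0; 0 0 0 0 0 0"
}}

```text
t: 8.65
eef_pos: [487.7, 217.2, 229.0]
tcp_rot: [-3.132, -0.791, 0.255]
ft_force: [0.1, 0.1, -4.7]
opening: 0.312
grip_force: 30.0
```

Run:
```python
from tgt import *
g=p+59*R.apply([0,0,1]); print('grasp',g.round())
c=cam('side'); save(c,'s2.png',(180,190,360,330),4.4); P=cloud(c)
print((P[235:300:8,200:290:8]).round().astype(int)[...,:].tolist().__len__())
np.save('P.npy',P); np.save('C.npy',c['color'])
c=cam('wrist'); save(c,'w3.png'); np.save('PW.npy',cloud(c))
```

```text
[ 0.305  0.383  2.222  3.246  0.256 -1.637]
[488. 217. 229.] [ 0.686  0.188 -0.703]
grasp [528. 228. 187.]
9
```

View pics/s2.png

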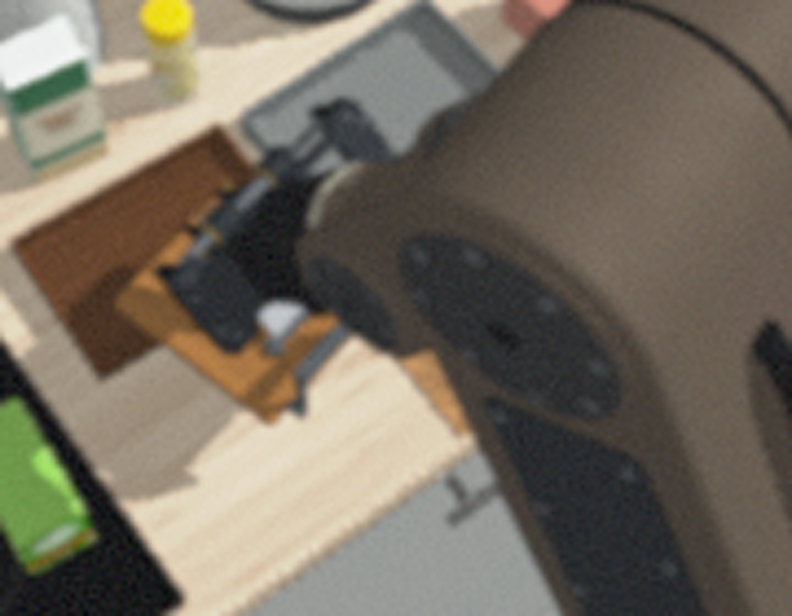

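The side view shows the panel in the air, with its left edge running from (118,300) to (270,418). I fit its plane on that visible strip.

Run:
```python
import numpy as np,cv2
P=np.load('P.npy'); m=np.zeros((420,560),np.uint8)
poly=np.array([(128,298),(160,275),(235,355),(300,335),(325,330),(268,400)])/4.4+[180,190]
cv2.fillPoly(m,[poly.astype(int)],1); k=(m>0)&(P[...,2]>30)&(P[...,2]<200); Q=P[k]
for _ in range(6):
    u,s,v=np.linalg.svd(Q-Q.mean(0),full_matrices=False); n=v[2]*np.sign(v[2][2]); d=(Q-Q.mean(0))@n; Q=Q[abs(d)<max(3,2*d.std())]
print(len(Q),Q.mean(0).round(),Q.min(0).round(),Q.max(0).round(),n.round(3),d.std())
for x,y in ((122,300),(265,405),(335,325)):
    a,b=int(180+x/4.4),int(190+y/4.4); print(P[b-1:b+2,a-1:a+2].reshape(-1,3)[::2].round().tolist())
```

```text
264 [492. 256.  89.] [441. 195.  80.] [566. 295.  99.] [-0.057 -0.043  0.997] 2.5172685833547557
[[617.0, 287.0, 6.0], [567.0, 297.0, 93.0], [566.0, 301.0, 93.0], [566.0, 305.0, 90.0], [562.0, 300.0, 91.0]]
[[442.0, 262.0, 82.0], [437.0, 257.0, 84.0], [436.0, 262.0, 84.0], [434.0, 267.0, 87.0], [429.0, 262.0, 89.0]]
[[465.0, 183.0, 84.0], [346.0, 248.0, 347.0], [437.0, 197.0, 137.0], [437.0, 201.0, 135.0], [435.0, 195.0, 131.0]]
```

The panel is level (normal about 3° off vertical, back at z≈89) with the hand at 45°, so the leg is at its stop. I carry it clear of the tray and lower it flat.

Run:
```python
from tgt import *
plan(([425,242,229],T(14,45),30),([425,242,155],T(14,45),20))
```

```text
[ 0.305  0.383  2.222  3.249  0.257 -1.639]
[488. 217. 229.] [ 0.686  0.187 -0.703]
-0.213 -0.224 -0.213 -0.03 -0.012 0.013; -0.214 -0.223 -0.214 -0.03 -0.012 0.013; -0.215 -0.221 -0.215 -0.03 -0.012 0.013
--
-0.218 0 0.218 0 0 0; -0.218 0 0.218 0 0 0; -0.218 0 0.218 0 0 0; -0.218 0 0.218 0 0 0
--
```

Emit:
{"fn": "send_rows", "kwargs": {
  "series": "-0.213 -0.224 -0.213 -0.03 0 0; -0.214 -0.223 -0.214 -0.03 0 0; -0.215 -0.221 -0.215 -0.03 0 0; 0 0 0 0 0 0"
}}

```text
t: 9.25
eef_pos: [424.0, 242.4, 228.9]
tcp_rot: [3.135, -0.791, 0.255]
ft_force: [0.7, -0.5, -4.9]
opening: 0.309
grip_force: 30.0
```

Emit:
{"fn": "send_rows", "kwargs": {
  "series": "-0.218 0 0.218 0 0 0; -0.218 0 0.218 0 0 0; 0 0 0 0 0 0"
}}

```text
t: 9.62
eef_pos: [425.7, 241.7, 191.0]
tcp_rot: [3.135, -0.79, 0.253]
ft_force: [-0.1, -0.1, -5.0]
opening: 0.313
grip_force: 30.0
```

Run:
```python
from tgt import *
plan(([425,242,155],T(14,45),18))
P=cloud(cam('side')); k=(P[...,0]>380)&(P[...,0]<540)&(P[...,1]>240)&(P[...,1]<330)&(P[...,2]>25)&(P[...,2]<130)
print(k.sum(),np.percentile(P[k],[5,25,50,75],axis=0).round())
```

```text
[ 0.435  0.439  2.346  3.463  0.444 -1.734]
[426. 242. 191.] [ 0.69   0.171 -0.704]
-0.145 -0.004 0.138 0.002 -0.009 0.011; -0.144 -0.003 0.138 0.002 -0.009 0.011; -0.144 -0.003 0.139 0.002 -0.009 0.011
--
507 [[386. 246.  43.]
 [403. 265.  47.]
 [440. 289.  52.]
 [497. 305.  56.]]
```

Emit:
{"fn": "send_rows", "kwargs": {
  "series": "-0.144 0 0.14 0 0 0; -0.144 0 0.14 0 0 0; -0.1 0 0.1 0 0 0; 0 0 0 0 0 0"
}}

```text
t: 10.18
eef_pos: [425.5, 241.7, 159.3]
tcp_rot: [3.135, -0.792, 0.253]
ft_force: [0.3, 0.3, -4.3]
opening: 0.31
grip_force: 30.0
```

Emit:
{"fn": "send_rows", "kwargs": {
  "series": "-0.06 0 0.06 0 0 0; 0 0 0 0 0 0; 0 0 0 0 0 0"
}}

```text
t: 10.55
eef_pos: [425.9, 241.9, 155.1]
tcp_rot: [3.135, -0.795, 0.252]
ft_force: [4.5, 0.2, 3.7]
opening: 0.313
grip_force: 30.0
```

Emit:
{"fn": "send_rows", "kwargs": {
  "series": "0.015 0 -0.02 0 0 0; 0 0 0 0 0 0; 0 0 0 0 0 0"
}}

```text
t: 10.92
eef_pos: [424.5, 241.6, 155.4]
tcp_rot: [3.134, -0.79, 0.253]
ft_force: [-0.4, 0.6, -4.3]
opening: 0.314
grip_force: 30.0
```

Emit:
{"fn": "send_rows", "kwargs": {
  "series": "0 0 0 0 0 0; 0 0 0 0 0 0; 0 0 0 0 0 0; 0 0 0 0 0 0",
  "fingers": 0.75
}}

```text
t: 11.42
eef_pos: [425.1, 241.7, 155.9]
tcp_rot: [3.135, -0.792, 0.253]
ft_force: [0.6, 1.3, -0.4]
opening: 0.672
grip_force: 0.0
```

Emit:
{"fn": "send_rows", "kwargs": {
  "series": "0 0 -0.5 0 0 0; 0 0 -0.6 0 0 0; 0 0 -0.6 0 0 0; 0 0 -0.6 0 0 0; 0 0 0 0 0 0"
}}

```text
t: 12.05
eef_pos: [328.8, 218.0, 254.2]
tcp_rot: [3.136, -0.796, 0.253]
ft_force: [0.3, -0.4, 0.2]
opening: 0.754
grip_force: 0.0
```

Run:
```python
from tgt import *
c=cam('wrist'); save(c,'w4.png'); np.save('PW.npy',cloud(c))
s=cam('side'); save(s,'s3.png'); np.save('P.npy',cloud(s))
```

```text
[ 0.511  0.182  2.475  3.727  0.347 -1.945]
[329. 218. 254.] [ 0.693  0.173 -0.7  ]
```

View pics/w4.png

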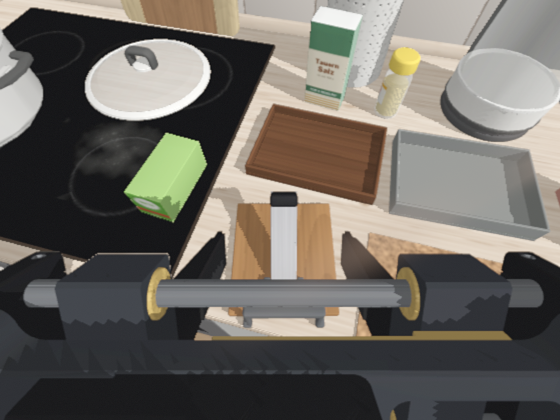

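The leg stands up with the lip at (284,198). The handle arms are at (250–320,322). I back the hand off, unflip the wrist, then measure again.

Run:
```python
from tgt import *
plan((p+[0,0,60],None,45),([450,20,330],None,45))
```

```text
[ 0.51   0.187  2.473  3.724  0.348 -1.943]
[330. 218. 253.] [ 0.692  0.172 -0.701]
0.356 0.002 -0.351 0 0 0; 0.356 0.002 -0.351 0 0 0
--
0.163 0.616 0.102 0 0 0; 0.163 0.616 0.102 0 0 0; 0.163 0.616 0.102 0 0 0; 0.163 0.616 0.102 0 0 0; 0.163 0.616 0.102 0 0 0
0.163 0.616 0.102 0 0 0
--
```

Emit:
{"fn": "send_rows", "kwargs": {
  "series": "0.356 0 -0.351 0 0 0; 0.356 0 -0.351 0 0 0; 0 0 0 0 0 0"
}}

```text
t: 12.52
eef_pos: [331.7, 215.2, 302.3]
tcp_rot: [3.134, -0.798, 0.252]
ft_force: [0.9, 0.2, 0.6]
opening: 0.748
grip_force: 0.0
```

Emit:
{"fn": "send_rows", "kwargs": {
  "series": "0.163 0.616 0.102 0 0 0; 0.163 0.616 0.102 0 0 0; 0.163 0.616 0.102 0 0 0; 0.163 0.616 0.102 0 0 0; 0.163 0.616 0.102 0 0 0"
}}

```text
t: 13.15
eef_pos: [378.4, 155.4, 312.1]
tcp_rot: [-3.131, -0.837, 0.247]
ft_force: [0.4, -0.7, 0.8]
opening: 0.746
grip_force: 0.0
```

Run:
```python
from tgt import *
j=np.array(env.state()['joints'])
n=int(np.ceil(j[3]/.22)); js=[]
for k in range(1,n+1):
    q=j.copy(); q[4]=j[4]+(.25-j[4])*min(1,k/3); q[3]=j[3]*(1-k/n); q[5]=j[5]+j[3]*k/n; js.append(q)
print(js[-1].round(2)); sweep(js)
c=cam('top'); import pickle; pickle.dump(c,open('top1.pkl','wb')); P=cloud(c)
for nm,zl,zh in (('lip',85,125),('bar',25,70)):
    k=(P[...,0]>300)&(P[...,0]<520)&(P[...,1]>150)&(P[...,1]<330)&(P[...,2]>zl)&(P[...,2]<zh); Q=P[k]
    if nm=='bar': Q=Q[Q[:,0]<395]
    if len(Q)>5: print(nm,len(Q),Q.mean(0).round(1),np.percentile(Q[:,2],[5,95]),cv2.minAreaRect(Q[:,:2].astype(np.float32)))
save(c,'t1.png',(150,200,320,300),4.7)
```

```text
[ 0.209  0.042  2.394  2.856  0.136 -1.313]
[378. 155. 312.] [ 0.718  0.192 -0.67 ]
[0.21 0.04 2.39 0.   0.25 1.54]
0 0 0 0.259 0.132 0.015; 0 0 0 0.32 0.046 0.023; 0 0 0 0.355 -0.058 0.033; 0 0 0 0.161 -0.266 0.039; 0 0 0 0.099 -0.295 0.039
0 0 0 0.033 -0.309 0.039; 0 0 0 -0.036 -0.309 0.039; 0 0 0 -0.102 -0.294 0.039; 0 0 0 -0.164 -0.264 0.039; 0 0 0 -0.217 -0.222 0.039
0 0 0 -0.261 -0.17 0.039; 0 0 0 -0.291 -0.109 0.039; 0 0 0 -0.308 -0.043 0.039
lip 100 [479.4 253.8 101.2] [ 88.82100696 109.87060445] ((480.0837097167969, 253.88946533203125), (26.245065689086914, 29.51378059387207), 12.14153003692627)
bar 58 [377.2 208.1  62.1] [56.41275316 67.45664551] ((376.8658752441406, 209.2421875), (8.870901107788086, 47.51856994628906), 13.74776554107666)
```

View pics/t1.png

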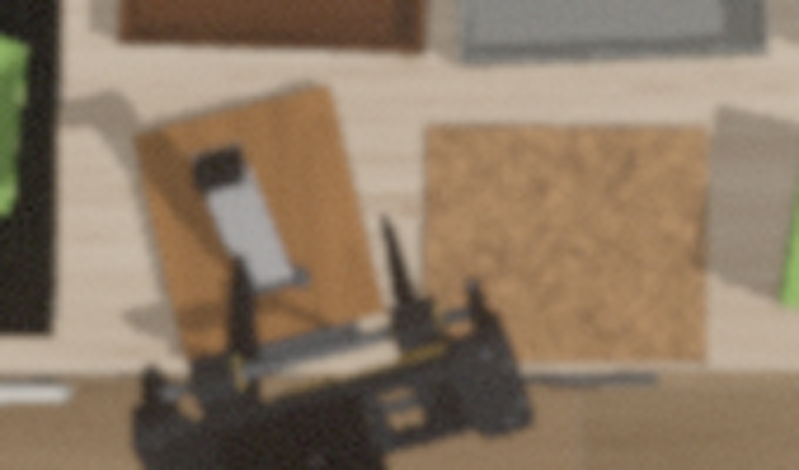

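The top crop shows the board with its leg up (lip at (220,167)) and the gripper half over the handle. The bar top is at z≈62, so the handle is still upright. I continue the unflip.

Emit:
{"fn": "send_rows", "kwargs": {
  "series": "0 0 0 0.259 0.132 0.015; 0 0 0 0.32 0.046 0.023; 0 0 0 0.355 -0.058 0.033; 0 0 0 0.161 -0.266 0.039; 0 0 0 0.099 -0.295 0.039"
}}

```text
t: 13.82
eef_pos: [378.2, 155.3, 312.5]
tcp_rot: [-2.926, -0.754, 0.237]
ft_force: [-0.2, -0.0, 0.8]
opening: 0.75
grip_force: 0.0
```

```bash
cat > unflip.py <<'E'
from tgt import *
j=np.array(env.state()['joints'])
n=int(np.ceil(j[3]/.22)); js=[]
for k in range(1,n+1):
    q=j.copy(); q[4]=j[4]+(.25-j[4])*min(1,k/3); q[3]=j[3]*(1-k/n); q[5]=j[5]+j[3]*k/n; js.append(q)
print(js[-1].round(2)); sweep(js)
E
python3 unflip.py
```

```text
[ 0.07   0.036  2.364  1.507  0.329 -0.061]
[378. 155. 312.] [ 0.6    0.365 -0.712]
[0.07 0.04 2.36 0.   0.25 1.45]
0 0 0 -0.167 -0.375 0.06; 0 0 0 -0.235 -0.301 0.051; 0 0 0 -0.28 -0.216 0.042; 0 0 0 -0.194 -0.234 0.038; 0 0 0 -0.24 -0.187 0.038
0 0 0 -0.275 -0.132 0.038; 0 0 0 -0.296 -0.07 0.038
```

Emit:
{"fn": "send_rows", "kwargs": {
  "series": "0 0 0 -0.167 -0.375 0.06; 0 0 0 -0.235 -0.301 0.051; 0 0 0 -0.28 -0.3 0.042; 0 0 0 -0.194 -0.3 0.038; 0 0 0 -0.24 -0.25 0.038"
}}

```text
t: 14.45
eef_pos: [376.6, 156.4, 311.3]
tcp_rot: [-3.084, -0.523, 0.238]
ft_force: [-0.1, 0.3, -0.7]
opening: 0.749
grip_force: 0.0
```

Run:
```python
from tgt import *
plan(([440,40,330],T(14),45))
```

```text
[0.192 0.039 2.253 0.244 0.338 1.3  ]
[377. 156. 311.] [ 0.471  0.174 -0.865]
0.162 0.533 -0.027 -0.078 -0.75 0.013; 0.159 0.533 -0.041 -0.078 -0.75 0.013; 0.154 0.533 -0.054 -0.078 -0.75 0.013; 0.147 0.534 -0.066 -0.078 -0.75 0.013
--
```

Emit:
{"fn": "send_rows", "kwargs": {
  "series": "0.162 0.533 -0.027 -0.078 -0.75 0.013; 0.159 0.533 -0.041 -0.078 -0.75 0.013; 0.154 0.533 -0.054 -0.078 -0.75 0.013; 0.147 0.534 -0.066 -0.078 -0.75 0.013; 0 0 0 0 0 0"
}}

```text
t: 15.08
eef_pos: [441.8, 39.1, 330.1]
tcp_rot: [-3.141, -0.001, 0.243]
ft_force: [0.3, 0.0, -0.1]
opening: 0.754
grip_force: 0.0
```

Run:
```python
from tgt import *
import pickle
c=cam('top'); save(c,'t2.png',(150,200,320,300),4.7)
for n in ('top','side'):
    if n=='side': c=cam(n); 
    P=cloud(c)
    for nm,zl,zh,x0,x1 in (('lip',80,125,440,520),('bar',48,75,340,400),('leg',25,125,400,520)):
        k=(P[...,0]>x0)&(P[...,0]<x1)&(P[...,1]>150)&(P[...,1]<330)&(P[...,2]>zl)&(P[...,2]<zh)&(c['z_map']>0); Q=P[k]
        if len(Q)<6: continue
        print(n,nm,len(Q),Q.mean(0).round(1),np.percentile(Q[:,2],[5,95]).round(),cv2.minAreaRect(Q[:,:2].astype(np.float32)))
        if nm=='leg' and n=='top': 
            u=(Q[:,0]*np.cos(.25)+Q[:,1]*np.sin(.25)); q=(Q[:,2]<85); print('leg slope deg',np.degrees(np.arctan(np.polyfit(u[q],Q[q,2],1)[0])))
```

```text
[-6.100e-02  1.860e-01  1.927e+00  1.000e-03  1.028e+00  1.265e+00]
[442.  39. 330.] [ 0.001  0.001 -1.   ]
top lip 102 [479.7 253.8 100.5] [ 90. 109.] ((479.70465087890625, 254.2059783935547), (26.40502166748047, 29.289657592773438), 12.475606918334961)
top bar 128 [371.2 225.8  62.5] [58. 66.] ((371.0174255371094, 226.193603515625), (12.246198654174805, 82.18002319335938), 14.602752685546875)
top leg 335 [453.5 247.2  65.3] [ 28. 107.] ((449.9861755371094, 246.59268188476562), (88.44361114501953, 35.27238845825195), 9.532829284667969)
leg slope deg 40.10866004192864
side lip 69 [478.6 256.8  99.3] [ 87. 107.] ((480.66790771484375, 256.2088623046875), (27.55610466003418, 28.988834381103516), 21.775516510009766)
side bar 111 [371.3 228.8  60. ] [52. 65.] ((371.97259521484375, 228.5042724609375), (13.793754577636719, 82.7115478515625), 14.69232177734375)
side leg 288 [454.6 249.7  62.7] [ 27. 105.] ((449.616455078125, 248.1297607421875), (91.46827697753906, 35.539398193359375), 19.952104568481445)
```

View pics/t2.png

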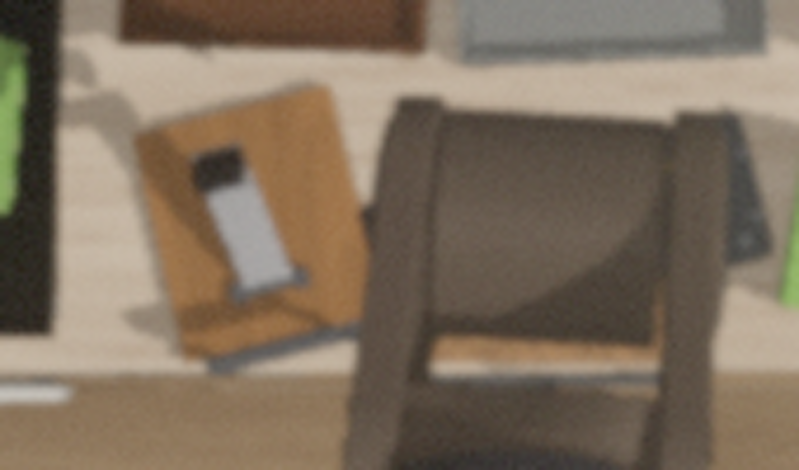

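The top crop shows the leg up and the bar clear at (285,347). The bar is at (371,227), top z≈62, yaw 14.5°. The lip's horizontal offset from the hinge matches about 45°. Now I grasp the bar with yaw 104.5°.

Run:
```python
from tgt import *
plan(([371,227,250],T(104.5),45,),([371,227,116],None,45))
```

```text
[-0.059  0.183  1.931  0.003  1.025  1.265]
[440.  40. 330.] [ 0.003  0.003 -1.   ]
-0.033 -0.299 0.122 0.001 -0.002 -0.822; 0.01 -0.301 0.122 0.001 -0.002 -0.822; 0.053 -0.297 0.122 0.001 -0.002 -0.822; 0.095 -0.286 0.122 0.001 -0.002 -0.822; 0.135 -0.269 0.122 0.001 -0.002 -0.822
0.172 -0.247 0.122 0.001 -0.002 -0.822; 0.206 -0.22 0.122 0.001 -0.002 -0.822; 0.235 -0.189 0.122 0.001 -0.002 -0.822; 0.26 -0.153 0.122 0.001 -0.002 -0.822; 0.279 -0.114 0.122 0.001 -0.002 -0.822
0.292 -0.073 0.122 0.001 -0.002 -0.822
--
0 0 0.744 0 0 0; 0 0 0.744 0 0 0; 0 0 0.744 0 0 0
--
```

Emit:
{"fn": "send_rows", "kwargs": {
  "series": "-0.033 -0.299 0.122 0 0 -0.822; 0.01 -0.301 0.122 0 0 -0.822; 0.053 -0.297 0.122 0 0 -0.822; 0.095 -0.286 0.122 0 0 -0.822; 0.135 -0.269 0.122 0 0 -0.822",
  "fingers": 0.5
}}

```text
t: 15.8
eef_pos: [407.7, 126.1, 294.6]
tcp_rot: [3.138, -0.005, 0.969]
ft_force: [0.2, 0.1, 0.4]
opening: 0.498
grip_force: 0.0
```

Emit:
{"fn": "send_rows", "kwargs": {
  "series": "0.172 -0.247 0.122 0 0 -0.822; 0.206 -0.22 0.122 0 0 -0.822; 0.235 -0.189 0.122 0 0 -0.822; 0.26 -0.153 0.122 0 0 -0.822; 0.279 -0.114 0.122 0 0 -0.822"
}}

```text
t: 16.42
eef_pos: [376.3, 210.6, 258.0]
tcp_rot: [3.136, -0.001, 1.686]
ft_force: [0.4, 0.5, 0.7]
opening: 0.5
grip_force: 0.0
```

Emit:
{"fn": "send_rows", "kwargs": {
  "series": "0.292 -0.073 0.122 0 0 -0.822; 0 0 0 0 0 0"
}}

```text
t: 16.68
eef_pos: [370.1, 227.4, 250.7]
tcp_rot: [3.136, -0.0, 1.826]
ft_force: [-0.0, -0.0, -1.1]
opening: 0.499
grip_force: 0.0
```

Run:
```python
from tgt import *
P=cloud(cam('wrist')); k=(P[...,0]>335)&(P[...,0]<410)&(P[...,1]>165)&(P[...,1]<290)&(P[...,2]>48)&(P[...,2]<75); Q=P[k]
print(len(Q),Q.mean(0) if len(Q) else '', cv2.minAreaRect(Q[:,:2].astype(np.float32)) if len(Q)>5 else '')
plan(([371,227,180],T(104.5),45,),([371,227,116],None,35))
```

```text
[ 3.990e-01  2.790e-01  2.057e+00 -1.000e-03  8.000e-01  1.440e-01]
[370. 227. 251.] [ 0.005  0.002 -1.   ]
1025 [372.62924302 231.63257179  61.00713801] ((373.4684143066406, 229.4999542236328), (11.960685729980469, 82.80306243896484), 14.437715530395508)
-0.001 0 0.592 0.017 -0.001 -0; -0.001 0.001 0.592 0.017 -0.001 -0
--
0 0 0.533 0 0 0; 0 0 0.533 0 0 0
--
```

Emit:
{"fn": "send_rows", "kwargs": {
  "series": "0 0.04 0.592 0.017 0 0; 0 0 0.592 0.017 0 0; 0 0 0.533 0 0 0; 0 0 0.533 0 0 0; 0 0 0 0 0 0"
}}

```text
t: 17.35
eef_pos: [373.8, 226.8, 115.3]
tcp_rot: [-3.139, 0.0, 1.822]
ft_force: [0.8, -0.3, -0.4]
opening: 0.5
grip_force: 0.0
```

Emit:
{"fn": "send_rows", "kwargs": {
  "series": "0 0 0 0 0 0; 0 0 0 0 0 0; 0 0 0 0 0 0; 0 0 0 0 0 0; 0 0 0 0 0 0",
  "fingers": 0
}}

```text
t: 17.98
eef_pos: [374.2, 227.4, 116.9]
tcp_rot: [3.141, -0.0, 1.825]
ft_force: [-3.0, 0.8, 9.7]
opening: 0.126
grip_force: 30.0
```

Run:
```python
from tgt import *
print(p,R.as_euler('xyz'))
a=np.radians(14.5); ux=np.array([np.cos(a),np.sin(a),0])
plan(*[(p+158*(1-np.cos(t))*ux+[0,0,158*np.sin(t)+ (t>1.4)*20],None,40) for t in np.radians([12,24,36,48,60,72,84])])
```

```text
[0.395 0.533 2.173 0.    0.435 0.14 ]
[374. 227. 117.] [ 0.001  0.    -1.   ]
[374.19261865 227.37431363 116.88005402] [ 3.14078532e+00 -2.25287127e-04  1.82502690e+00]
0 0.058 -0.547 0 0 0
--
0 0.171 -0.523 0 0 0
--
0 0.276 -0.477 0 0 0
--
0 0.369 -0.409 0 0 0
--
0 0.446 -0.323 0 0 0
--
-0.001 0.503 -0.224 0 0 0
--
0 0.269 -0.224 0 0 0; 0 0.269 -0.224 0 0 0
--
```

Emit:
{"fn": "send_rows", "kwargs": {
  "series": "0 0.058 -0.547 0 0 0; 0 0.171 -0.523 0 0 0; 0 0.276 -0.477 0 0 0; 0 0 0 0 0 0"
}}

```text
t: 18.48
eef_pos: [404.3, 235.2, 210.5]
tcp_rot: [3.138, -0.001, 1.825]
ft_force: [-2.0, -1.9, -1.9]
opening: 0.123
grip_force: 30.0
```

Emit:
{"fn": "send_rows", "kwargs": {
  "series": "0 0.369 -0.409 0 0 0; 0 0.446 -0.323 0 0 0; 0 0.503 -0.224 0 0 0; 0 0 0 0 0 0; 0 0 0 0 0 0"
}}

```text
t: 19.1
eef_pos: [479.6, 254.7, 266.2]
tcp_rot: [3.141, -0.0, 1.825]
ft_force: [-3.3, -0.9, 13.1]
opening: 0.125
grip_force: 30.0
```

Emit:
{"fn": "send_rows", "kwargs": {
  "series": "0 0.2 -0.3 0 0 0; 0 0 -0.4 0 0 0; 0 0 -0.4 0 0 0; 0 0 0 0 0 0; 0 0 0 0 0 0"
}}

```text
t: 19.73
eef_pos: [491.0, 257.6, 330.7]
tcp_rot: [-3.14, 0.0, 1.825]
ft_force: [-0.4, 0.9, -5.4]
opening: 0.13
grip_force: 30.0
```

Run:
```python
from tgt import *
s=cam('side'); save(s,'s4.png',(190,180,360,310),4.7)
plan(([440,52,275],T(90),40))
```

```text
[0.364 0.353 1.682 0.    1.109 0.11 ]
[491. 258. 331.] [-0.002 -0.001 -1.   ]
-0.517 -0.281 0.156 -0.002 0 0.243; -0.529 -0.259 0.155 -0.002 0 0.243; -0.539 -0.236 0.155 -0.002 0 0.243; -0.549 -0.213 0.155 -0.002 0 0.243; -0.557 -0.19 0.155 -0.002 0 0.243
-0.565 -0.166 0.155 -0.002 0 0.243
--
```

View pics/s4.png

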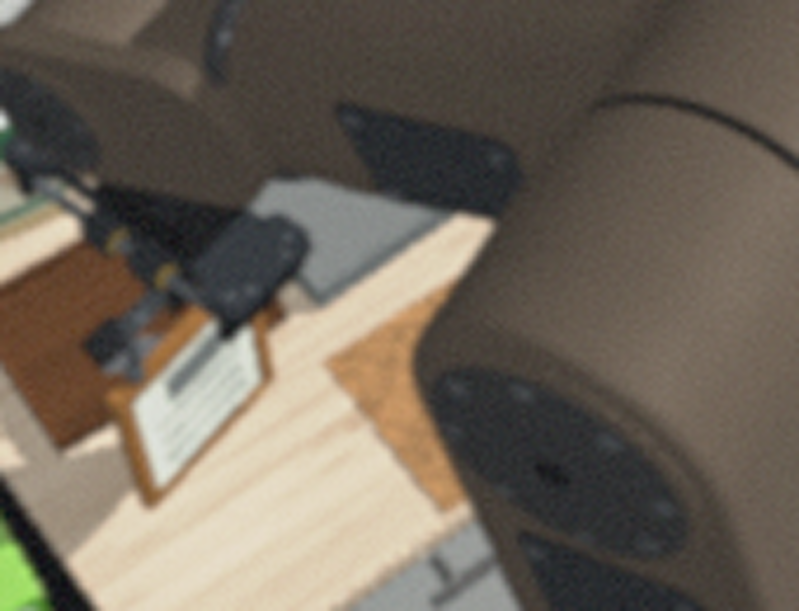

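The side view shows the board hanging upright, card towards the robot, with the leg sticking out at the back (100,350 in the crop). I carry it over the mat.

Emit:
{"fn": "send_rows", "kwargs": {
  "series": "-0.517 -0.281 0.08 0 0 0.243; -0.529 -0.259 0.08 0 0 0.243; -0.539 -0.236 0.08 0 0 0.243; -0.549 -0.213 0.08 0 0 0.243; -0.557 -0.19 0.08 0 0 0.243"
}}

```text
t: 20.4
eef_pos: [448.4, 85.4, 307.4]
tcp_rot: [-3.141, -0.0, 1.612]
ft_force: [0.9, -0.7, -5.2]
opening: 0.124
grip_force: 30.0
```

Emit:
{"fn": "send_rows", "kwargs": {
  "series": "-0.565 -0.166 0.08 0 0 0.243; 0 0 0 0 0 0; 0 0 0 0 0 0; 0 0 0 0 0 0"
}}

```text
t: 20.9
eef_pos: [440.8, 52.8, 303.6]
tcp_rot: [3.141, -0.001, 1.572]
ft_force: [1.1, -0.6, -5.3]
opening: 0.125
grip_force: 30.0
```

Run:
```python
from tgt import *
s=cam('side'); P=cloud(s)
k=(P[...,0]>340)&(P[...,0]<560)&(P[...,1]>-40)&(P[...,1]<150)&(P[...,2]>15)&(P[...,2]<230)&(s['z_map']>0)
h=cv2.cvtColor(s['color'],cv2.COLOR_RGB2HSV); w=k&(h[...,1]<60)&(h[...,2]>130); print('card',w.sum(), k.sum())
Q=P[k]; print(np.percentile(Q,[2,25,50,75,98],axis=0).round())
v,u=np.where(k); print(u.min(),u.max(),v.min(),v.max())
x0,y0=max(u.min()-30,0),max(v.min()-30,0); save(s,'s5.png',(x0,y0,x0+150,y0+120),5)
print(x0,y0); np.save('P.npy',P)
w=cam('wrist'); np.save('PW.npy',cloud(w));
```

```text
[-3.000e-02  2.190e-01  1.965e+00  1.000e-03  9.570e-01 -3.200e-02]
[441.  53. 304.] [ 0.001  0.001 -1.   ]
card 518 972
[[421.   6.  24.]
 [427.  43.  67.]
 [431.  67. 103.]
 [437.  94. 153.]
 [553. 118. 198.]]
249 306 220 267
219 190
```

View pics/s5.png

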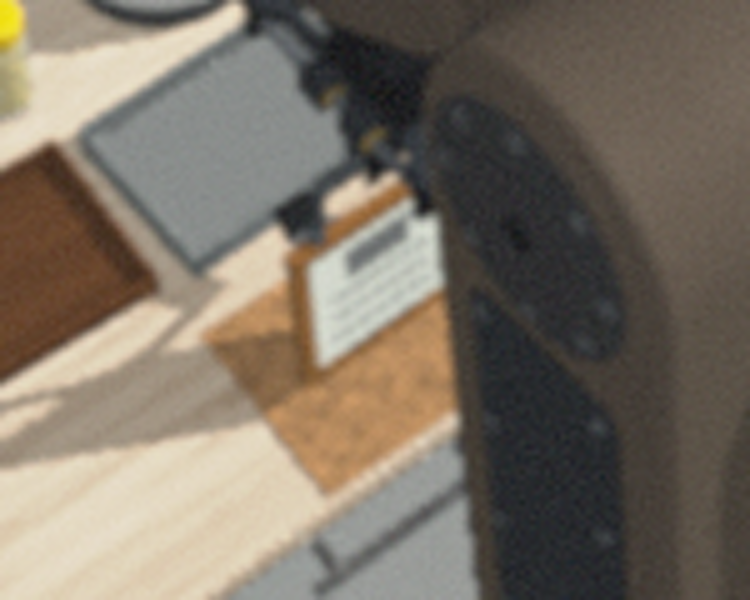

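The card faces the robot above the mat, with the left bottom corner at (310,375) in the crop. I fit the face tilt.

Run:
```python
import numpy as np
P=np.load('P.npy'); k=(P[...,0]>400)&(P[...,0]<460)&(P[...,1]>-40)&(P[...,1]<113)&(P[...,2]>35)&(P[...,2]<185); Q=P[k]
for _ in range(4):
    A=np.c_[Q[:,1],Q[:,2],np.ones(len(Q))]; s=np.linalg.lstsq(A,Q[:,0],rcond=None)[0]; d=Q[:,0]-A@s; Q=Q[abs(d)<max(3,2*d.std())]
print(len(Q),s,d.std(),'yaw deg',np.degrees(np.arctan(-s[0])),'lean deg',np.degrees(np.arctan(s[1])),'x at bottom z28',s[0]*52+s[1]*28+s[2])
```

```text
619 [-7.11288535e-03  9.69590676e-02  4.19226751e+02] 1.4029509688956945 yaw deg 0.4075314378576153 lean deg 5.538034186433704 x at bottom z28 421.57173435809693
```

Emit:
{"fn": "send_rows", "kwargs": {
  "series": "0 -0.23 0.12 0 0 0; 0 -0.23 0.12 0 0 0; 0 -0.24 0.12 0 0 0; 0 0 0 0 0 0; 0 0 0 0 0 0"
}}

```text
t: 21.62
eef_pos: [399.4, 52.4, 282.5]
tcp_rot: [3.14, -0.0, 1.571]
ft_force: [0.4, 0.4, -5.0]
opening: 0.118
grip_force: 30.0
```

Emit:
{"fn": "send_rows", "kwargs": {
  "series": "0 0 0.07 0 0 0; 0 0 0.07 0 0 0; 0 0 0 0 0 0"
}}

```text
t: 22.0
eef_pos: [399.0, 52.1, 273.7]
tcp_rot: [3.14, -0.0, 1.571]
ft_force: [0.5, -0.3, -4.6]
opening: 0.125
grip_force: 30.0
```

Emit:
{"fn": "send_rows", "kwargs": {
  "series": "0 0 0.05 0 0 0; 0 0 0 0 0 0"
}}

```text
t: 22.25
eef_pos: [400.9, 51.7, 273.0]
tcp_rot: [3.133, 0.001, 1.571]
ft_force: [1.6, -5.2, 23.3]
opening: 0.124
grip_force: 30.0
```

Emit:
{"fn": "send_rows", "kwargs": {
  "series": "0 0 0.05 0 0 0; 0 0 0 0 0 0"
}}

```text
t: 22.5
eef_pos: [402.0, 51.7, 271.1]
tcp_rot: [3.129, 0.001, 1.571]
ft_force: [2.2, -4.6, 33.9]
opening: 0.127
grip_force: 30.0
```

```bash
cat > lean.py <<'E'
from tgt import *
P=cloud(cam('side')); X0=p[0]
k=(P[...,0]>X0-60)&(P[...,0]<X0+60)&(P[...,1]>-40)&(P[...,1]<113)&(P[...,2]>15)&(P[...,2]<140); Q=P[k]
for _ in range(6):
    A=np.c_[Q[:,1],Q[:,2],np.ones(len(Q))]; s=np.linalg.lstsq(A,Q[:,0],rcond=None)[0]; d=Q[:,0]-A@s; Q=Q[abs(d)<max(3,2*d.std())]
print(len(Q),d.std(),'yaw deg',np.degrees(np.arctan(-s[0])),'lean deg',np.degrees(np.arctan(s[1])),'x face at z8',s[0]*52+s[1]*8+s[2])
E
python3 lean.py
```

```text
[-0.035  0.205  2.094 -0.     0.829 -0.035]
[402.  52. 271.] [ 0.013 -0.001 -1.   ]
467 1.3000427115344757 yaw deg 0.8227684589286843 lean deg 5.286616916785232 x face at z8 388.1939761884145
```

Emit:
{"fn": "send_rows", "kwargs": {
  "series": "0 -0.05 -0.09 0 0 0; 0 -0.1 0 0 0 0; 0 0 0 0 0 0"
}}

```text
t: 22.92
eef_pos: [388.8, 52.3, 272.7]
tcp_rot: [-3.141, -0.001, 1.571]
ft_force: [-0.2, 0.4, -4.5]
opening: 0.123
grip_force: 30.0
```

```bash
python3 lean.py
python3 - <<'E'
import numpy as np
th=np.radians(np.linspace(5.3,23,7)); x=158*np.sin(th)-6*np.cos(th); z=158*np.cos(th)+6*np.sin(th); print((np.diff(x)/60).round(3),(-np.diff(z)/60).round(3))
E
```

```text
[-3.500e-02  1.870e-01  2.113e+00  1.000e-03  8.410e-01 -3.600e-02]
[389.  52. 273.] [-0.001  0.001 -1.   ]
476 1.3247075804410704 yaw deg 0.558146950774854 lean deg 6.546987250582644 x face at z8 369.20713162919355
[0.135 0.134 0.133 0.132 0.13  0.128] [0.011 0.018 0.025 0.032 0.038 0.045]
```

Emit:
{"fn": "send_rows", "kwargs": {
  "series": "0 0.135 0.02 0 0 0; 0 0.134 0.02 0 0 0; 0 0.133 0.025 0 0 0; 0 0 0 0 0 0"
}}

```text
t: 23.48
eef_pos: [414.8, 52.1, 269.3]
tcp_rot: [3.14, -0.0, 1.571]
ft_force: [1.5, -1.5, 1.1]
opening: 0.126
grip_force: 30.0
```

Emit:
{"fn": "send_rows", "kwargs": {
  "series": "0 0.132 0.032 0 0 0; 0 0.13 0.038 0 0 0; 0 0 0 0 0 0"
}}

```text
t: 23.85
eef_pos: [430.6, 52.1, 265.3]
tcp_rot: [3.139, -0.0, 1.571]
ft_force: [3.1, -1.0, 6.2]
opening: 0.127
grip_force: 30.0
```

```bash
python3 lean.py
```

```text
[-3.200e-02  2.570e-01  2.039e+00  1.000e-03  8.430e-01 -3.200e-02]
[431.  52. 265.] [ 0.003  0.    -1.   ]
492 1.5827813362973804 yaw deg 1.1659815499054753 lean deg 18.258575419142275 x face at z8 381.2503487390455
```

Emit:
{"fn": "send_rows", "kwargs": {
  "series": "0 0.12 0.038 0 0 0; 0 0.1 0.035 0 0 0; 0 0 0 0 0 0; 0 0 0 0 0 0"
}}

```text
t: 24.4
eef_pos: [442.1, 52.4, 261.3]
tcp_rot: [-3.141, -0.001, 1.571]
ft_force: [-5.1, 0.4, 16.3]
opening: 0.127
grip_force: 30.0
```

```bash
python3 lean.py
```

```text
[-3.100e-02  2.790e-01  2.018e+00  1.000e-03  8.450e-01 -3.200e-02]
[442.  52. 261.] [-0.     0.001 -1.   ]
427 1.892303893593209 yaw deg 0.8559245530855075 lean deg 23.575000203951856 x face at z8 371.7490756531719
```

Emit:
{"fn": "send_rows", "kwargs": {
  "series": "0 -0.025 -0.025 0 0 0; 0 0 0 0 0 0; 0 0 0 0 0 0"
}}

```text
t: 24.82
eef_pos: [441.0, 52.3, 261.8]
tcp_rot: [-3.141, -0.001, 1.571]
ft_force: [-1.1, 0.3, -4.3]
opening: 0.124
grip_force: 30.0
```

Emit:
{"fn": "send_rows", "kwargs": {
  "series": "0 0 0 0 0 0; 0 0 0 0 0 0; 0 0 0 0 0 0; 0 0 0 0 0 0",
  "fingers": 0.45
}}

```text
t: 25.32
eef_pos: [441.3, 52.2, 262.3]
tcp_rot: [3.14, -0.0, 1.571]
ft_force: [-0.5, -0.2, 0.1]
opening: 0.437
grip_force: 0.0
```

Emit:
{"fn": "send_rows", "kwargs": {
  "series": "0 0 -0.5 0 0 0; 0 0 -0.8 0 0 0; 0 0 -0.8 0 0 0; 0 0 0 0 0 0"
}}

```text
t: 25.82
eef_pos: [441.6, 52.2, 391.2]
tcp_rot: [3.134, -0.0, 1.571]
ft_force: [0.2, -0.4, -1.8]
opening: 0.449
grip_force: 0.0
```

```bash
python3 lean.py
python3 - <<'E'
from tgt import *
plan(([443,-116,380],T(-11),50))
E
```

```text
[-3.100e-02  1.250e-01  1.828e+00  1.000e-03  1.181e+00 -3.200e-02]
[442.  52. 391.] [ 0.007  0.    -1.   ]
862 1.8319146008482536 yaw deg -0.022311062144827202 lean deg 22.169189676897513 x face at z8 377.5412384670666
[-3.100e-02  1.270e-01  1.832e+00  1.000e-03  1.179e+00 -3.200e-02]
[441.  52. 389.] [ 0.004  0.    -1.   ]
-0.234 0.003 0.013 0.001 -0.002 0.842; -0.231 0.037 0.013 0.001 -0.002 0.842; -0.223 0.07 0.013 0.001 -0.002 0.842; -0.21 0.102 0.013 0.001 -0.002 0.842; -0.193 0.132 0.013 0.001 -0.002 0.842
-0.172 0.158 0.013 0.001 -0.002 0.842; -0.147 0.182 0.013 0.001 -0.002 0.842; -0.118 0.201 0.013 0.001 -0.002 0.842; -0.088 0.217 0.013 0.001 -0.002 0.842; -0.055 0.227 0.013 0.001 -0.002 0.842
-0.021 0.233 0.013 0.001 -0.002 0.842; 0.013 0.233 0.013 0.001 -0.002 0.842
--
```

Step 2 looks met: the board stands at a 22° lean, square, and free of the hand. Now the cartons, starting with the green one on the right.

Emit:
{"fn": "send_rows", "kwargs": {
  "series": "-0.234 0.003 0 0 0 0.842; -0.231 0.037 0 0 0 0.842; -0.223 0.07 0 0 0 0.842; -0.21 0.102 0 0 0 0.842; -0.193 0.132 0 0 0 0.842",
  "fingers": 0.85
}}

```text
t: 26.5
eef_pos: [441.6, -18.4, 386.7]
tcp_rot: [-3.14, 0.0, 0.831]
ft_force: [-0.4, -0.2, -0.4]
opening: 0.846
grip_force: 0.0
```

Emit:
{"fn": "send_rows", "kwargs": {
  "series": "-0.172 0.158 0 0 0 0.842; -0.147 0.182 0 0 0 0.842; -0.118 0.201 0 0 0 0.842; -0.088 0.217 0 0 0 0.842; -0.055 0.227 0 0 0 0.842"
}}

```text
t: 27.12
eef_pos: [442.3, -88.5, 386.7]
tcp_rot: [-3.14, 0.001, 0.096]
ft_force: [-0.3, 0.1, 1.4]
opening: 0.846
grip_force: 0.0
```

Emit:
{"fn": "send_rows", "kwargs": {
  "series": "-0.021 0.233 0 0 0 0.842; 0.013 0.233 0 0 0 0.842; 0 0 0 0 0 0; 0 0 0 0 0 0"
}}

```text
t: 27.62
eef_pos: [442.7, -115.8, 387.5]
tcp_rot: [-3.141, 0.0, -0.19]
ft_force: [-0.4, 0.2, -0.2]
opening: 0.852
grip_force: 0.0
```

```bash
cat > cart.py <<'E'
from tgt import *
BOX=dict(hob=(440,580,360,490),redL=(530,670,-210,-90),green=(380,510,-170,-60),redR=(370,510,-320,-185))
def carts(cams=('top','side')):
    for n in cams:
        c=cam(n); P=cloud(c); S=c['color'].max(-1).astype(int)-c['color'].min(-1)
        for nm,(a,b,d,e) in BOX.items():
            k=(P[...,0]>a)&(P[...,0]<b)&(P[...,1]>d)&(P[...,1]<e)&(P[...,2]>44)&(P[...,2]<75)&(c['z_map']>0)&(S>45); Q=P[k]
            if len(Q)<30: print(n,nm,len(Q)); continue
            (x,y),(w,h),an=cv2.minAreaRect(Q[:,:2].astype(np.float32))
            if w<h: an-=90
            an=(an+90)%180-90
            print(n,nm,len(Q),'c %.0f %.0f  L %.0f W %.0f yaw %.1f ztop %.0f'%(x,y,max(w,h),min(w,h),an,np.median(Q[:,2])))
if __name__=='__main__': carts(('top','side','wrist'))
E
python3 cart.py
```

```text
[-4.010e-01  1.520e-01  1.806e+00  1.000e-03  1.184e+00  1.360e+00]
[ 443. -116.  387.] [-0.     0.001 -1.   ]
top hob 694 c 511 426  L 105 W 54 yaw -4.3 ztop 59
top redL 574 c 599 -148  L 99 W 51 yaw 3.3 ztop 61
top green 23
top redR 0
side hob 532 c 512 428  L 106 W 51 yaw -3.9 ztop 58
side redL 356 c 600 -146  L 102 W 55 yaw 3.7 ztop 59
side green 14
side redR 0
wrist hob 0
wrist redL 3283 c 601 -147  L 100 W 50 yaw 3.6 ztop 60
wrist green 2468 c 445 -115  L 105 W 50 yaw -10.8 ztop 52
wrist redR 2664 c 441 -247  L 100 W 51 yaw -3.8 ztop 60
```

Emit:
{"fn": "send_rows", "kwargs": {
  "series": "0.02 -0.01 0.9 0 0 0; 0 0 0.9 0 0 0; 0 0 0.9 0 0 0; 0 0 0.8 0 0 0; 0 0 0 0 0 0"
}}

```text
t: 28.4
eef_pos: [443.5, -115.1, 176.2]
tcp_rot: [-3.14, 0.005, -0.192]
ft_force: [-0.2, -0.3, 0.8]
opening: 0.852
grip_force: 0.0
```

Emit:
{"fn": "send_rows", "kwargs": {
  "series": "0 0 0.5 0 0 0; 0 0 0.5 0 0 0; 0 0 0.4 0 0 0; 0 0 0 0 0 0"
}}

```text
t: 28.9
eef_pos: [445.0, -115.7, 94.9]
tcp_rot: [-3.141, -0.001, -0.192]
ft_force: [0.8, 0.4, 0.7]
opening: 0.849
grip_force: 0.0
```

Emit:
{"fn": "send_rows", "kwargs": {
  "series": "0 0 0 0 0 0; 0 0 0 0 0 0; 0 0 0 0 0 0; 0 0 0 0 0 0; 0 0 0 0 0 0",
  "fingers": 0
}}

```text
t: 29.52
eef_pos: [444.7, -115.7, 94.8]
tcp_rot: [-3.141, -0.002, -0.193]
ft_force: [-1.9, 1.1, 8.8]
opening: 0.549
grip_force: 30.0
```

Emit:
{"fn": "send_rows", "kwargs": {
  "series": "0 0 -0.4 0 0 0; 0 0 -0.7 0 0 0; 0 0 -0.7 0 0 0; 0 0 0 0 0 0; 0 0 0 0 0 0"
}}

```text
t: 30.15
eef_pos: [444.0, -115.6, 201.7]
tcp_rot: [-3.141, -0.0, -0.193]
ft_force: [-0.2, 0.6, -1.2]
opening: 0.551
grip_force: 30.0
```

Run:
```python
from tgt import *
print(env.state()['ft_force'])
P=None
import pickle; from m import meas
c=cam('top'); meas(c,(240,225,345,300),14,40,'tray');meas(c,(343,225,445,302),20,40,'crate')
print('crate'); plan(([540,-60,220],None),([620,-24,180],T(2),50),([620,-24,100],None,40))
print('tray'); plan(([540,-60,220],None),([625,150,180],T(-2),50),([629,190,180],T(-2)),([629,190,100],None,40))
```

```text
[-3.990e-01  3.910e-01  2.055e+00  1.000e-03  6.950e-01  1.364e+00]
[ 444. -116.  202.] [ 0.     0.001 -1.   ]
[-0.24713834  0.61326627 -1.18985824]
tray n 538 c 628 236 size 196 141 ang 87.7 z50 21.2 z95 26.4
crate n 371 c 620 22 size 141 195 ang 1.8 z50 29.7 z95 34.8
crate
0.465 -0.405 -0.104 0 0 0; 0.465 -0.405 -0.104 0 0 0; 0.465 -0.405 -0.104 0 0 0
--
0.597 -0.422 0.333 -0.003 0.002 -0.653; 0.641 -0.352 0.333 -0.003 0.002 -0.653
--
0 0 0.667 0 0 0; 0 0 0.667 0 0 0
--
tray
0.465 -0.405 -0.104 0 0 0; 0.465 -0.405 -0.104 0 0 0; 0.465 -0.405 -0.104 0 0 0
--
0.144 -0.741 0.134 -0.001 0.001 -0.181; 0.167 -0.736 0.134 -0.001 0.001 -0.181; 0.19 -0.731 0.134 -0.001 0.001 -0.181; 0.213 -0.724 0.134 -0.001 0.001 -0.181; 0.236 -0.717 0.133 -0.001 0.001 -0.181
--
0.043 -0.669 0 0 0 0
--
0 0 0.667 0 0 0; 0 0 0.667 0 0 0
--
```

The first carton reads 1.2 N, so it is empty and goes in the crate at y≈-20.

Emit:
{"fn": "send_rows", "kwargs": {
  "series": "0.465 -0.405 0 0 0 0; 0.465 -0.405 0 0 0 0; 0.465 -0.405 0 0 0 0; 0.597 -0.45 0.2 0 0 -0.653; 0.641 -0.38 0.2 0 0 -0.653"
}}

```text
t: 30.82
eef_pos: [621.8, -20.1, 176.2]
tcp_rot: [-3.141, 0.002, 0.039]
ft_force: [-0.7, -0.6, -1.3]
opening: 0.554
grip_force: 30.0
```

Run:
```python
from tgt import *
print(env.state()['ft_force'],env.state()['opening']); plan(([620,-20,140],T(1.8),40),([620,-20,104],None,20))
```

```text
[-1.390e-01  6.170e-01  1.678e+00  1.000e-03  8.480e-01  1.393e+00]
[622. -20. 176.] [-0.002  0.001 -1.   ]
[-0.71227178 -0.64871852 -1.28096947] 0.5543303231676394
-0.029 -0.002 0.603 -0.005 0.009 0.042
--
0 0 0.3 0 0 0; 0 0 0.3 0 0 0
--
```

Emit:
{"fn": "send_rows", "kwargs": {
  "series": "-0.029 0 0.603 0 0 0.04; 0 0 0.3 0 0 0; 0 0 0.3 0 0 0; 0 0 0 0 0 0; 0 0 0 0 0 0"
}}

```text
t: 31.45
eef_pos: [619.6, -21.1, 107.0]
tcp_rot: [-3.141, -0.002, 0.028]
ft_force: [0.2, -0.3, -1.3]
opening: 0.551
grip_force: 30.0
```

Emit:
{"fn": "send_rows", "kwargs": {
  "series": "0 0 0 0 0 0; 0 0 0 0 0 0; 0 0 0 0 0 0; 0 0 0 0 0 0",
  "fingers": 0.68
}}

```text
t: 31.95
eef_pos: [619.3, -20.8, 106.4]
tcp_rot: [-3.141, -0.001, 0.028]
ft_force: [-0.7, -0.0, -1.2]
opening: 0.68
grip_force: 0.0
```

Emit:
{"fn": "send_rows", "kwargs": {
  "series": "0 0 -0.5 0 0 0; 0 0 -0.8 0 0 0; 0 0 -0.8 0 0 0; 0 0 0 0 0 0"
}}

```text
t: 32.45
eef_pos: [620.1, -21.0, 235.9]
tcp_rot: [3.141, -0.007, 0.028]
ft_force: [-0.1, 0.5, -0.1]
opening: 0.679
grip_force: 0.0
```

Run:
```python
from tgt import *
plan(([600,-147,215],T(3.5),40),([600,-147,100],None,40))
```

```text
[-1.400e-01  5.410e-01  1.636e+00  1.000e-03  9.570e-01  1.402e+00]
[620. -21. 236.] [ 0.007 -0.    -1.   ]
-0.099 0.522 0.087 0.001 -0.01 -0.047; -0.103 0.522 0.087 0.001 -0.01 -0.047; -0.108 0.521 0.087 0.001 -0.01 -0.047; -0.112 0.52 0.087 0.001 -0.01 -0.047
--
0 0 0.639 0 0 0; 0 0 0.639 0 0 0; 0 0 0.639 0 0 0
--
```

Emit:
{"fn": "send_rows", "kwargs": {
  "series": "-0.099 0.522 0.087 0 0 -0.047; -0.103 0.522 0.087 0 0 -0.047; -0.108 0.521 0.087 0 0 -0.047; -0.112 0.52 0.087 0 0 0; 0 0 0 0 0 0",
  "fingers": 0.85
}}

```text
t: 33.08
eef_pos: [598.2, -148.5, 209.7]
tcp_rot: [-3.14, 0.001, 0.05]
ft_force: [0.8, 1.0, 0.1]
opening: 0.849
grip_force: 0.0
```

Run:
```python
from cart import *
carts(('top','wrist'))
```

```text
[-3.510e-01  5.690e-01  1.666e+00  1.000e-03  9.080e-01  1.169e+00]
[ 598. -149.  210.] [-0.001  0.001 -1.   ]
top hob 692 c 511 427  L 105 W 54 yaw -4.5 ztop 59
top redL 0
top green 0
top redR 62 c 438 -269  L 93 W 12 yaw 0.7 ztop 62
wrist hob 0
wrist redL 6523 c 601 -147  L 101 W 50 yaw 3.6 ztop 60
wrist green 0
wrist redR 254 c 487 -236  L 24 W 14 yaw -88.2 ztop 60
```

Emit:
{"fn": "send_rows", "kwargs": {
  "series": "0.03 -0.02 0.6 0 0 0; 0 0 0.6 0 0 0; 0 0 0.6 0 0 0; 0 0 0 0 0 0"
}}

```text
t: 33.67
eef_pos: [600.0, -144.2, 101.1]
tcp_rot: [-3.139, 0.003, 0.054]
ft_force: [0.0, -0.1, 0.5]
opening: 0.851
grip_force: 0.0
```

Emit:
{"fn": "send_rows", "kwargs": {
  "series": "0 0 0 0 0 0; 0 0 0 0 0 0; 0 0 0 0 0 0; 0 0 0 0 0 0; 0 0 0 0 0 0",
  "fingers": 0
}}

```text
t: 34.3
eef_pos: [601.2, -146.0, 104.3]
tcp_rot: [3.141, -0.003, 0.053]
ft_force: [-0.6, -1.4, 5.9]
opening: 0.541
grip_force: 30.0
```

Emit:
{"fn": "send_rows", "kwargs": {
  "series": "0 0 -0.4 0 0 0; 0 0 -0.7 0 0 0; 0 0 -0.6 0 0 0; 0 0 0 0 0 0; 0 0 0 0 0 0"
}}

```text
t: 34.92
eef_pos: [600.0, -145.4, 203.7]
tcp_rot: [-3.14, 0.001, 0.053]
ft_force: [-0.3, 0.5, -4.7]
opening: 0.538
grip_force: 30.0
```

Run:
```python
from tgt import *
print(env.state()['ft_force'])
plan(([628,194,p[2]],T(-2),54),([628,194,p[2]-80],None,40)); print('crate');plan(([620,64,p[2]],T(1.8),54))
```

```text
[-3.450e-01  5.770e-01  1.669e+00  1.000e-03  8.970e-01  1.173e+00]
[ 600. -145.  204.] [-0.001  0.001 -1.   ]
[-0.32052386  0.49529293 -4.69448914]
0.109 -0.803 0.001 -0.001 0.001 0.072; 0.099 -0.805 0.001 -0.001 0.001 0.072; 0.089 -0.806 0.001 -0.001 0.001 0.072; 0.079 -0.807 0.001 -0.001 0.001 0.072; 0.069 -0.808 0 -0.001 0.001 0.072
0.059 -0.809 0 -0.001 0.001 0.072; 0.048 -0.809 0 -0.001 0.001 0.072
--
0 0 0.667 0 0 0; 0 0 0.667 0 0 0
--
crate
0.129 -0.867 0.001 -0.002 0.001 0.03; 0.124 -0.868 0.001 -0.002 0.001 0.03; 0.12 -0.868 0.001 -0.002 0.001 0.03; 0.115 -0.869 0 -0.002 0.001 0.03
--
```

This one reads 4.7 N, so it is full and goes in the tray at y≈194.

Emit:
{"fn": "send_rows", "kwargs": {
  "series": "0.109 -0.803 0 0 0 0.072; 0.099 -0.805 0 0 0 0.072; 0.089 -0.806 0 0 0 0.072; 0.079 -0.807 0 0 0 0.072; 0.069 -0.808 0 0 0 0.072"
}}

```text
t: 35.55
eef_pos: [620.1, 98.3, 203.1]
tcp_rot: [-3.141, 0.002, -0.011]
ft_force: [1.1, 0.4, -4.4]
opening: 0.538
grip_force: 30.0
```

Emit:
{"fn": "send_rows", "kwargs": {
  "series": "0.059 -0.809 0 0 0 0.072; 0.048 -0.809 0 0 0 0.072; 0 0 0 0 0 0; 0 0 0.4 0 0 0; 0 0 0 0 0 0"
}}

```text
t: 36.17
eef_pos: [627.6, 193.0, 178.3]
tcp_rot: [3.141, 0.005, -0.036]
ft_force: [-0.2, -0.1, -5.2]
opening: 0.541
grip_force: 30.0
```

Run:
```python
from tgt import *
print(env.state()['ft_force'],env.state()['opening']); plan(([628,194,150],T(-2.1),40),([628,194,113],None,20))
```

```text
[0.198 0.657 1.582 0.    0.907 1.804]
[628. 193. 178.] [-0.005 -0.001 -1.   ]
[-0.17450459 -0.13677974 -5.2370261 ] 0.5414142621113567
0.008 -0.017 0.472 0.006 0.027 0.006
--
0 0 0.308 0 0 0; 0 0 0.308 0 0 0
--
```

Emit:
{"fn": "send_rows", "kwargs": {
  "series": "0 -0.017 0.472 0 0 0; 0 0 0.308 0 0 0; 0 0 0.28 0 0 0; 0 0 0 0 0 0; 0 0 0 0 0 0"
}}

```text
t: 36.8
eef_pos: [629.2, 194.8, 118.4]
tcp_rot: [-3.141, -0.002, -0.035]
ft_force: [-0.2, 0.2, -3.9]
opening: 0.54
grip_force: 30.0
```

Emit:
{"fn": "send_rows", "kwargs": {
  "series": "0 0 0 0 0 0; 0 0 0 0 0 0; 0 0 0 0 0 0; 0 0 0 0 0 0",
  "fingers": 0.67
}}

```text
t: 37.3
eef_pos: [628.9, 194.8, 118.1]
tcp_rot: [-3.141, -0.001, -0.035]
ft_force: [1.2, 0.5, 0.4]
opening: 0.667
grip_force: 0.0
```

Emit:
{"fn": "send_rows", "kwargs": {
  "series": "0 0 -0.5 0 0 0; 0 0 -0.8 0 0 0; 0 0 -0.8 0 0 0; 0 0 0 0 0 0"
}}

```text
t: 37.8
eef_pos: [629.6, 195.0, 247.8]
tcp_rot: [-3.139, -0.008, -0.035]
ft_force: [-0.9, -0.1, 0.3]
opening: 0.671
grip_force: 0.0
```

Run:
```python
from cart import *
carts(('top','side'))
plan(([511,427,225],T(-4.3),50));
```

```text
[0.2   0.58  1.522 0.    1.032 1.806]
[630. 195. 248.] [ 0.008  0.002 -1.   ]
top hob 698 c 511 427  L 105 W 55 yaw -4.3 ztop 59
top redL 0
top green 0
top redR 665 c 438 -248  L 99 W 52 yaw -2.8 ztop 61
side hob 530 c 513 428  L 108 W 51 yaw -4.4 ztop 58
side redL 0
side green 0
side redR 391 c 440 -245  L 103 W 58 yaw -1.1 ztop 59
-0.349 -0.633 0.052 -0.001 -0.001 0.038; -0.353 -0.631 0.052 -0.001 -0.001 0.038; -0.357 -0.629 0.052 -0.001 -0.001 0.038; -0.361 -0.626 0.052 -0.001 -0.001 0.038; -0.365 -0.624 0.052 -0.001 -0.001 0.038
-0.37 -0.621 0.052 -0.001 -0.001 0.038
--
```

Emit:
{"fn": "send_rows", "kwargs": {
  "series": "-0.349 -0.633 0 0 0 0.038; -0.353 -0.631 0 0 0 0.038; -0.357 -0.629 0 0 0 0.038; -0.361 -0.626 0 0 0 0.038; -0.365 -0.624 0 0 0 0.038",
  "fingers": 0.85
}}

```text
t: 38.52
eef_pos: [529.8, 389.3, 241.9]
tcp_rot: [3.14, 0.002, -0.069]
ft_force: [0.8, 0.3, 0.1]
opening: 0.851
grip_force: 0.0
```

Emit:
{"fn": "send_rows", "kwargs": {
  "series": "-0.37 -0.621 0 0 0 0.038; 0 0 0 0 0 0; 0 0 0 0 0 0"
}}

```text
t: 38.9
eef_pos: [511.2, 426.5, 242.5]
tcp_rot: [3.141, 0.001, -0.075]
ft_force: [-0.6, -0.5, 0.4]
opening: 0.849
grip_force: 0.0
```

Run:
```python
from cart import *
carts(('wrist',))
plan(([512,427,170],T(-4.3),50),([512,427,101],None,40));
```

```text
[ 0.596  0.597  1.504 -0.     1.041  2.242]
[511. 427. 243.] [-0.001 -0.001 -1.   ]
wrist hob 5584 c 514 428  L 104 W 51 yaw -4.1 ztop 58
wrist redL 0
wrist green 0
wrist redR 0
0.003 -0.007 0.607 0.002 0.001 -0.002; 0.003 -0.007 0.607 0.002 0.001 -0.002
--
0 0 0.575 0 0 0; 0 0 0.575 0 0 0
--
```

Emit:
{"fn": "send_rows", "kwargs": {
  "series": "0.02 -0.01 0.607 0 0 0; 0.01 0 0.607 0 0 0; 0 0 0.575 0 0 0; 0 0 0.575 0 0 0; 0 0 0 0 0 0"
}}

```text
t: 39.58
eef_pos: [513.1, 425.8, 99.5]
tcp_rot: [3.139, 0.003, -0.077]
ft_force: [-0.1, 0.4, 0.2]
opening: 0.849
grip_force: 0.0
```

Emit:
{"fn": "send_rows", "kwargs": {
  "series": "0 0 0 0 0 0; 0 0 0 0 0 0; 0 0 0 0 0 0; 0 0 0 0 0 0; 0 0 0 0 0 0",
  "fingers": 0
}}

```text
t: 40.2
eef_pos: [513.5, 427.7, 103.0]
tcp_rot: [-3.14, -0.002, -0.075]
ft_force: [-1.0, -1.2, 6.5]
opening: 0.55
grip_force: 30.0
```

Emit:
{"fn": "send_rows", "kwargs": {
  "series": "0 0 -0.4 0 0 0; 0 0 -0.7 0 0 0; 0 0 -0.6 0 0 0; 0 0 0 0 0 0; 0 0 0 0 0 0"
}}

```text
t: 40.83
eef_pos: [512.6, 427.1, 202.3]
tcp_rot: [3.141, 0.001, -0.075]
ft_force: [0.4, -0.3, -5.2]
opening: 0.551
grip_force: 30.0
```

Run:
```python
from tgt import *
print(env.state()['ft_force'])
plan(([628,278,p[2]],T(-2.1),50)); print('crate');plan(([628,278,p[2]],T(-2.1),50),([620,64,p[2]],T(1.8),50))
```

```text
[ 0.596  0.642  1.537 -0.     0.964  2.242]
[513. 427. 202.] [-0.001 -0.001 -1.   ]
[ 0.35462533 -0.27724578 -5.19441608]
0.526 0.584 0 0.001 0.001 -0.055; 0.521 0.589 0 0.001 0.001 -0.055; 0.515 0.593 0 0.001 0.001 -0.055; 0.509 0.598 0 0.001 0.001 -0.055
--
crate
0.526 0.584 0 0.001 0.001 -0.055; 0.521 0.589 0 0.001 0.001 -0.055; 0.515 0.593 0 0.001 0.001 -0.055; 0.509 0.598 0 0.001 0.001 -0.055
--
-0.001 0.714 0 0 0 -0.078; -0.01 0.714 0 0 0 -0.078; -0.02 0.714 0 0 0 -0.078; -0.03 0.713 0 0 0 -0.078; -0.039 0.713 0 0 0 -0.078
--
```

This one reads 5.2 N, so it is full. It goes in the second tray slot at y≈278.

Emit:
{"fn": "send_rows", "kwargs": {
  "series": "0.526 0.584 0 0 0 -0.055; 0.521 0.589 0 0 0 -0.055; 0.515 0.593 0 0 0 -0.055; 0.509 0.598 0 0 0 -0.055; 0 0 0 0 0 0"
}}

```text
t: 41.45
eef_pos: [629.9, 275.4, 201.4]
tcp_rot: [3.141, 0.002, -0.04]
ft_force: [0.3, 1.0, -3.6]
opening: 0.551
grip_force: 30.0
```

Run:
```python
from tgt import *
print(env.state()['ft_force'],env.state()['opening']); plan(([628,278,150],T(-2.1),40),([628,278,106],None,20))
```

```text
[ 0.316  0.67   1.48  -0.     0.994  1.927]
[630. 275. 201.] [-0.002 -0.001 -1.   ]
[ 0.28052821  0.97959905 -3.59423393] 0.5511798538323288
-0.016 -0.022 0.428 0.003 0.005 -0.01; -0.016 -0.022 0.428 0.003 0.005 -0.01
--
0 0 0.244 0 0 0; 0 0 0.244 0 0 0; 0 0 0.244 0 0 0
--
```

Emit:
{"fn": "send_rows", "kwargs": {
  "series": "-0.016 -0.03 0.428 0 0 0; -0.016 -0.03 0.428 0 0 0; 0 0 0.244 0 0 0; 0 0 0.244 0 0 0; 0 0 0.21 0 0 0"
}}

```text
t: 42.08
eef_pos: [626.9, 282.2, 110.0]
tcp_rot: [-3.141, -0.001, -0.036]
ft_force: [0.3, -0.8, -4.6]
opening: 0.553
grip_force: 30.0
```

Emit:
{"fn": "send_rows", "kwargs": {
  "series": "0 0 0 0 0 0; 0 0 0 0 0 0"
}}

```text
t: 42.32
eef_pos: [627.2, 282.1, 111.4]
tcp_rot: [-3.141, -0.002, -0.037]
ft_force: [0.4, 0.3, -4.6]
opening: 0.55
grip_force: 30.0
```

Emit:
{"fn": "send_rows", "kwargs": {
  "series": "0 0 0 0 0 0; 0 0 0 0 0 0; 0 0 0 0 0 0; 0 0 0 0 0 0",
  "fingers": 0.68
}}

```text
t: 42.82
eef_pos: [627.0, 282.1, 111.0]
tcp_rot: [-3.141, -0.001, -0.037]
ft_force: [0.8, 0.6, 0.6]
opening: 0.679
grip_force: 0.0
```

Emit:
{"fn": "send_rows", "kwargs": {
  "series": "0 0 -0.5 0 0 0; 0 0 -0.8 0 0 0; 0 0 -0.8 0 0 0; 0 0 0 0 0 0"
}}

```text
t: 43.32
eef_pos: [627.7, 282.4, 241.1]
tcp_rot: [-3.139, -0.007, -0.037]
ft_force: [0.3, 0.4, 0.3]
opening: 0.684
grip_force: 0.0
```

Run:
```python
from tgt import *
c=cam('wrist'); save(c,'w5.png')
plan(([630,-50,260],T(0),55),([440,-247,260],T(-3.5),50));
```

```text
[0.327 0.628 1.447 0.    1.058 1.934]
[628. 282. 241.] [ 0.008  0.003 -1.   ]
0.036 0.79 -0.052 -0.001 -0.003 -0.03; 0.032 0.79 -0.052 -0.001 -0.003 -0.03; 0.028 0.79 -0.052 -0.001 -0.003 -0.03; 0.024 0.79 -0.052 -0.001 -0.003 -0.03; 0.02 0.791 -0.052 -0.001 -0.003 -0.03
0.015 0.791 -0.051 -0.001 -0.003 -0.03; 0.011 0.791 -0.051 -0.001 -0.003 -0.03
--
-0.528 0.547 0 0 0 0.058; -0.522 0.553 0 0 0 0.058; -0.517 0.558 0 0 0 0.058; -0.511 0.563 0 0 0 0.058; -0.505 0.568 0 0 0 0.058
-0.499 0.573 0 0 0 0.058
--
```

View pics/w5.png

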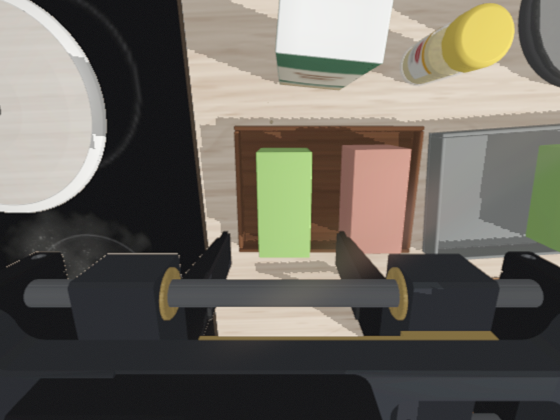

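The tray holds the green carton at (285,203) and the red one at (375,200), both upright. The last one is the red carton on the right.

Emit:
{"fn": "send_rows", "kwargs": {
  "series": "0.036 0.79 -0.052 0 0 0; 0.032 0.79 -0.052 0 0 0; 0.028 0.79 -0.052 0 0 0; 0.024 0.79 -0.052 0 0 0; 0.02 0.791 -0.052 0 0 0",
  "fingers": 0.85
}}

```text
t: 44.0
eef_pos: [626.0, 43.3, 250.9]
tcp_rot: [-3.141, 0.001, -0.037]
ft_force: [0.6, -0.9, 0.0]
opening: 0.85
grip_force: 0.0
```

Emit:
{"fn": "send_rows", "kwargs": {
  "series": "0.015 0.791 0 0 0 0; 0.011 0.791 0 0 0 0; -0.528 0.547 0 0 0 0; -0.522 0.553 0 0 0 0; -0.517 0.558 0 0 0 0"
}}

```text
t: 44.62
eef_pos: [525.5, -146.9, 250.7]
tcp_rot: [-3.14, 0.001, -0.037]
ft_force: [0.7, -0.2, 0.1]
opening: 0.853
grip_force: 0.0
```

Emit:
{"fn": "send_rows", "kwargs": {
  "series": "-0.511 0.563 0 0 0 0; -0.505 0.568 0 0 0 0; -0.499 0.573 0 0 0 0; 0 0 0 0 0 0; 0 0 0 0 0 0"
}}

```text
t: 45.25
eef_pos: [432.5, -244.7, 251.3]
tcp_rot: [-3.14, -0.0, -0.037]
ft_force: [-0.4, -0.0, -0.2]
opening: 0.849
grip_force: 0.0
```

Run:
```python
from cart import *
carts(('wrist','top'))
plan(([440,-247,180],T(-3.5),50),([440,-247,96],None,40));
```

```text
[-6.480e-01  3.630e-01  1.915e+00  1.000e-03  8.640e-01  9.590e-01]
[ 432. -245.  251.] [ 0.     0.001 -1.   ]
wrist hob 0
wrist redL 0
wrist green 0
wrist redR 5054 c 441 -247  L 100 W 50 yaw -3.3 ztop 60
top hob 0
top redL 0
top green 0
top redR 76 c 479 -246  L 42 W 17 yaw 87.6 ztop 61
0.06 0.022 0.596 -0.003 -0.001 0.073; 0.06 0.021 0.596 -0.003 -0.001 0.073
--
0 0 0.467 0 0 0; 0 0 0.467 0 0 0; 0 0 0.467 0 0 0
--
```

Emit:
{"fn": "send_rows", "kwargs": {
  "series": "0.06 0.022 0.596 0 0 0.073; 0.06 0.021 0.596 0 0 0.073; 0 0 0.467 0 0 0; 0 0 0.467 0 0 0; 0 0 0.43 0 0 0"
}}

```text
t: 45.98
eef_pos: [440.2, -246.8, 97.4]
tcp_rot: [-3.141, -0.001, -0.06]
ft_force: [0.5, 0.8, 0.5]
opening: 0.851
grip_force: 0.0
```

Emit:
{"fn": "send_rows", "kwargs": {
  "series": "0 0 0 0 0 0; 0 0 0 0 0 0; 0 0 0 0 0 0; 0 0 0 0 0 0; 0 0 0 0 0 0",
  "fingers": 0
}}

```text
t: 46.6
eef_pos: [440.0, -247.8, 99.5]
tcp_rot: [3.141, -0.002, -0.062]
ft_force: [-0.3, 3.0, 7.2]
opening: 0.535
grip_force: 30.0
```

Emit:
{"fn": "send_rows", "kwargs": {
  "series": "0 0 -0.4 0 0 0; 0 0 -0.7 0 0 0; 0 0 -0.7 0 0 0; 0 0 0 0 0 0; 0 0 0 0 0 0"
}}

```text
t: 47.22
eef_pos: [439.2, -247.6, 206.2]
tcp_rot: [-3.141, -0.001, -0.062]
ft_force: [0.2, 2.0, -1.2]
opening: 0.538
grip_force: 30.0
```

Run:
```python
from tgt import *
print(env.state()['ft_force'])
plan(([600,-80,p[2]],T(0),50),([620,64,p[2]],T(1.8),50))
```

```text
[-6.450e-01  4.370e-01  1.946e+00  1.000e-03  7.590e-01  9.870e-01]
[ 439. -248.  206.] [ 0.001  0.001 -1.   ]
[ 0.24023427  1.96637339 -1.17489248]
0.5 -0.591 0.001 -0.001 -0.001 -0.071; 0.508 -0.585 0.001 -0.001 -0.001 -0.071; 0.515 -0.578 0 -0.001 -0.001 -0.071; 0.522 -0.572 0 -0.001 -0.001 -0.071; 0.529 -0.565 0 -0.001 -0.001 -0.071
--
0.111 -0.8 0 0 0 -0.06; 0.119 -0.799 0 0 0 -0.06; 0.128 -0.797 0 0 0 -0.06
--
```

The last one reads 1.2 N, so it is empty and goes in the crate's second slot.

Emit:
{"fn": "send_rows", "kwargs": {
  "series": "0.5 -0.591 0 0 0 -0.071; 0.508 -0.585 0 0 0 -0.071; 0.515 -0.578 0 0 0 -0.071; 0.522 -0.572 0 0 0 -0.071; 0.529 -0.565 0 0 0 -0.071"
}}

```text
t: 47.85
eef_pos: [600.9, -78.9, 204.9]
tcp_rot: [-3.14, 0.002, 0.0]
ft_force: [-0.8, -0.6, -0.9]
opening: 0.54
grip_force: 30.0
```

Emit:
{"fn": "send_rows", "kwargs": {
  "series": "0.111 -0.8 0 0 0 -0.06; 0.119 -0.799 0 0 0 -0.06; 0.128 -0.797 0 0 0 -0.06; 0 0 0 0 0 0"
}}

```text
t: 48.35
eef_pos: [619.9, 66.8, 204.9]
tcp_rot: [-3.141, 0.002, 0.035]
ft_force: [-0.9, 0.1, -2.0]
opening: 0.544
grip_force: 30.0
```

Run:
```python
from tgt import *
print(env.state()['ft_force'],env.state()['opening']); plan(([620,66,150],T(1.8),40),([620,66,107],None,20))
```

```text
[1.000e-03 5.830e-01 1.651e+00 1.000e-03 9.090e-01 1.536e+00]
[620.  67. 205.] [-0.002  0.001 -1.   ]
[-0.86367276  0.14663169 -1.97461061] 0.5437915249342355
0.001 0.007 0.457 -0.002 0.005 0.01; 0.001 0.007 0.457 -0.002 0.005 0.01
--
0 0 0.239 0 0 0; 0 0 0.239 0 0 0; 0 0 0.239 0 0 0
--
```

Emit:
{"fn": "send_rows", "kwargs": {
  "series": "0 0.007 0.457 0 0 0; 0 0.007 0.457 0 0 0; 0 0 0.239 0 0 0; 0 0 0.239 0 0 0; 0 0 0.2 0 0 0"
}}

```text
t: 48.98
eef_pos: [620.5, 62.8, 110.7]
tcp_rot: [-3.141, -0.001, 0.031]
ft_force: [-0.9, 0.1, -0.7]
opening: 0.539
grip_force: 30.0
```

Emit:
{"fn": "send_rows", "kwargs": {
  "series": "0 0 0 0 0 0; 0 0 0 0 0 0"
}}

```text
t: 49.22
eef_pos: [620.7, 63.0, 111.9]
tcp_rot: [-3.141, -0.002, 0.031]
ft_force: [0.2, -0.0, -0.2]
opening: 0.538
grip_force: 30.0
```

Emit:
{"fn": "send_rows", "kwargs": {
  "series": "0 0 0 0 0 0; 0 0 0 0 0 0; 0 0 0 0 0 0; 0 0 0 0 0 0",
  "fingers": 0.67
}}

```text
t: 49.72
eef_pos: [620.5, 63.0, 111.5]
tcp_rot: [-3.141, -0.001, 0.031]
ft_force: [-0.4, 0.4, -0.9]
opening: 0.668
grip_force: 0.0
```

Emit:
{"fn": "send_rows", "kwargs": {
  "series": "0 0 -0.5 0 0 0; 0 0 -0.8 0 0 0; 0 0 -0.8 0 0 0; 0 0.6 -0.2 0 0 0; 0 0.7 0 0 0 0"
}}

```text
t: 50.35
eef_pos: [623.0, -15.4, 251.0]
tcp_rot: [-3.142, -0.004, 0.033]
ft_force: [0.1, 0.1, -0.1]
opening: 0.671
grip_force: 0.0
```

Emit:
{"fn": "send_rows", "kwargs": {
  "series": "0 0.8 0 0 0 0; 0 0.8 0 0 0 0; 0 0.8 0 0 0 0; 0 0.8 0 0 0 0; 0 0.8 0 0 0 0"
}}

```text
t: 50.98
eef_pos: [630.1, -256.5, 249.3]
tcp_rot: [-3.141, -0.001, 0.031]
ft_force: [1.5, 0.1, -0.1]
opening: 0.672
grip_force: 0.0
```

```bash
python3 - <<'E'
from cart import *
BOX.clear(); BOX.update(trayL=(540,720,236,345),trayR=(540,720,135,236),crateL=(540,720,26,130),crateR=(540,720,-90,20))
carts(('top','side'))
save(cam('side'),'s6.png',s=1.4)
E
sed -i 's/X0=p\[0\]/X0=430/' lean.py; python3 lean.py
```

```text
[-4.840e-01  6.100e-01  1.458e+00  1.000e-03  1.073e+00  1.055e+00]
[ 630. -257.  249.] [ 0.001  0.001 -1.   ]
top trayL 674 c 624 281  L 106 W 53 yaw -2.7 ztop 61
top trayR 644 c 626 193  L 100 W 51 yaw -1.5 ztop 69
top crateL 615 c 619 62  L 101 W 50 yaw 1.8 ztop 68
top crateR 647 c 617 -21  L 105 W 51 yaw 1.8 ztop 60
side trayL 452 c 625 283  L 110 W 52 yaw -1.6 ztop 59
side trayR 425 c 628 196  L 105 W 52 yaw -0.5 ztop 67
side crateL 410 c 621 64  L 107 W 54 yaw -0.0 ztop 66
side crateR 402 c 619 -20  L 108 W 54 yaw 0.5 ztop 58
[-4.850e-01  6.110e-01  1.458e+00  1.000e-03  1.072e+00  1.057e+00]
[ 630. -257.  249.] [ 0.001  0.001 -1.   ]
686 1.754352265747505 yaw deg 0.6182715509589413 lean deg 22.39569791923097 x face at z8 377.2464267741117
```

View pics/s6.png

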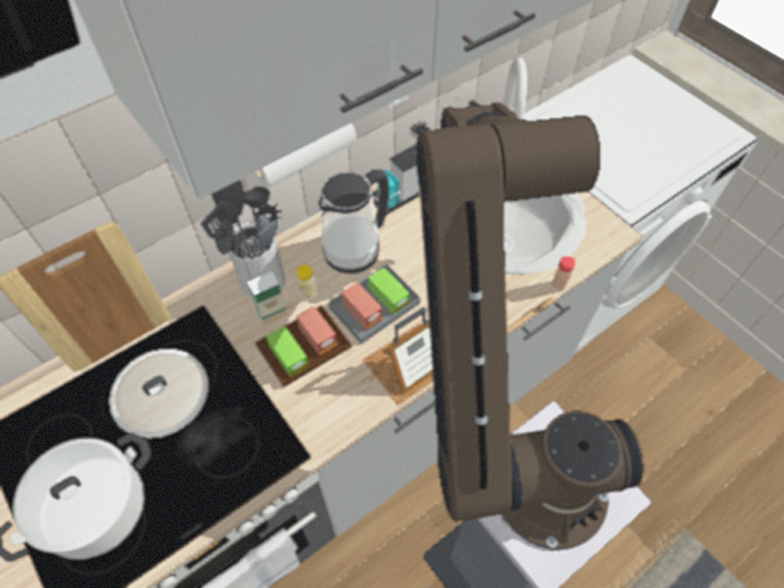

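The side view shows all four cartons flat in the tray (288,350; 318,328) and crate (362,305; 390,288). The board stands at (405,355) at a 22° lean. Handing in.

```bash
python3 -c "
from cell import env
print(env.job_done())"
```

```text
the job is handed in; nothing more can be done
None
```

The job is handed in and no verdict came back. By my last measurements the board stands on the mat with its leg out (22° lean, square, card to the robot), the two full cartons are in the tray, the two empty ones are in the crate, and the jars and salt carton were never touched.

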